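# Load the kit cartons on the pallet board and slide it to dispatch

## Robot

A 6-joint arm with a two-finger parallel gripper is mounted at the origin on the work surface. World frame = base frame: x ahead of the robot, y to its left, z up, the work surface at z = 0. Lengths are in m, angles in rad, forces in N, time in s.
With the tool pointing down it reaches from about 0.425 to 0.95 m from the base axis. Payload 3.5 kg.
Tool frame: the origin (TCP) lies midway between the tips of the shut fingers; the grasp point (between the pads) lies 19 mm behind it; z points along the fingers, y is the line along which they close (so a half turn about z gives the same grasp; the last joint's range is limited). The gripper opens to 85 mm and grips with 20 to 120 N. Pads are 22 mm wide; open, the fingers measure 114 mm over their backs; the gripper's body (76 mm by 85 mm) begins 54 mm behind the grasp point. The pads swing forward as they close: fully open they stand 13 mm farther back than shut.
Start: joints at [1.051, 0.286, 1.577, -0, 1.279, -0.15], TCP at [0.244, 0.629, 0.231] pointing down, gripper open.
Joint ranges: [-2.77, 2.77], [-0.9, 2.22], [0.21, 2.48], [-1.53, 4.67], [0.24, 2.81], [-2.84, 2.84]. Speed limits (rad/s): [2.79, 2.79, 3.14, 3.14, 3.14, 3.14].

## Interface

Orientations are given as a unit quaternion [x, y, z, w].
In Python, from plant import * gives the robot as it stands.
- The arm moves only by the tool move_arm, never from a script. Its argument "moves" is a list of rows, each a list of 3 entries, a list of its own where there are three numbers: the opening, from 0 (shut) to 1 (fully open), then the shift along the tool's x, y, z in m, then the turn, a rotation vector about the tool's x, y, z in rad. A call has exactly 10 rows; each row shifts and turns the commanded pose from where the row before left it, along the tool's axes as they then stand; what a row does not reach is not made up. A row lasts 1/12 s, in which the tool goes at most 41.7 mm and 7.16 degrees, less where a joint would pass 70% of its speed; a pose out of reach is approached as far as the arm can. A call is refused whole if a number of a shift passes 0.0417 or a number of a turn 0.125, either way. A call with a gripper value outside its range is refused whole. The fingers move at their own pace and stop on an object; "grip_force" is the grip in N (left out, the last holds). Time passes only in rows, so rows that do not move let the fingers close, or fill a call up. It gives the time, the measured TCP pose, the force, the opening and the grip force at its end, in the units of the state.
- get_state(): the state, without advancing time (a new reading comes with each control period).
- read_camera(name): name is "side" or "top" or "wrist"; returns the picture (384x512x3 uint8, red, green, blue); there is no depth.
- camera_params(name): a dict with "fx", "fy", "cx", "cy" (pixels), "rvec" (rotation vector, rad) and "tvec" (3), from world to camera coordinates, as OpenCV has them; the wrist camera has in their place "tool_from_camera" (4x4, takes a point from camera to tool coordinates, whose origin is the TCP and whose axes are the flange's). Camera axes: x right, y down, z forward; pixel columns grow to the right and rows downward; lengths in m; the calibration is good to about 2 mm. A picture is of the moment at which its call begins: read the wrist's pose just before it. camera_params takes no time and is no camera call.
- sign_off(): hands the job in; it is judged then, once.
The state is a dict: "time": time; "qpos": joint angles; "dq": joint speeds; "joint_efforts": joint torques, N m; "eef_pos": TCP position; "tcp_rot": TCP orientation; "contact_force": force on the tool from outside, world axes, zero at the start; "wrist_torque": the same for the moment, N m; "opening": opening from 0.0 (shut) to 1.0 (fully open); "finger_force": force on a finger pad.
Only numpy, scipy, OpenCV 4.12 (cv2) and the standard library are available. Lean on these libraries where they do the work, as an engineer would, in place of code of your own. Each camera call takes 0.05 s, during which the arm holds its last target. There are 200 camera calls.

## Task

Clear the roll of packing tape off the pallet board and lay it flat in the shallow grey tray. Then load every kit carton on the bench onto the board where it stands, upright, each squarely on one of the printed outlines: fill the far row of three, and put any that are left in the near row. Then slide the loaded board along the bench, without lifting it, until it stands squarely in the empty taped corners with all its cartons still on their outlines; leave the spool, the bottle and the visor frame where they are.

Things in the scene. Friction and masses are not known exactly. Their poses are not given: they have to be found in the camera images.
- carton1_mid (a point): brown gable-topped kit carton (90 g; None if absent: 4 or 5 are there): box 93 long (own x) x 60 wide (y) x 50 high, roof rising to 64 in the middle, where an upright card carry fin stands, 12 thick (across y), 70 long (along x), its top 96 above the underside; pinch it between 66 and 96. Point: on the centre line, 48 above the underside; z up, both ends alike (mm)
- carton2_mid (a point): another kit carton, the same as carton1_mid; None if absent; the point and axes likewise (mm)
- carton3_mid (a point): another kit carton, the same as carton1_mid; None if absent; the point and axes likewise (mm)
- carton4_mid (a point): another kit carton, the same as carton1_mid; None if absent; the point and axes likewise (mm)
- carton5_mid (a point): another kit carton, the same as carton1_mid; None if absent; the point and axes likewise (mm)
- board (a point): loose plywood pallet board (0.4 kg, 2 runners). Point: centre of the carton pattern on the deck's top, 24 above the bench; x away from the robot, y left, z up. Deck x -102 to 102, y -175 to 118; battens 8 wide, 10 high round the load, 14 off the outlines. Five outlines printed on it, 6 apart: a far row (+x) of three with their ends towards the robot, a near row of two lying across (mm)
- board_bar (a point): middle of the steel push-pull bar at the board's right end (155 to -y of board): 12 x 12 section, 120 long along the board's x, its middle 61 above the deck (85 above the bench), on two thin posts 110 apart; 59 free between its middle line and the nearest outline, 55 beneath it; a loaded board drags with some 5 to 12 N. The board's axes (mm)
- far_left (a point): the centre, at deck level, of the far row's left (+y) printed carton outline on the board; a carton there has its long side along the board's x axis. The board's axes (mm)
- far_mid (a point): the centre, at deck level, of the far row's middle printed carton outline on the board; a carton there has its long side along the board's x axis. The board's axes (mm)
- far_right (a point): the centre, at deck level, of the far row's right (-y) printed carton outline on the board; a carton there has its long side along the board's x axis. The board's axes (mm)
- near_left (a point): the centre, at deck level, of the near row's left (+y) printed carton outline on the board; a carton there has its long side along the board's y axis. The board's axes (mm)
- near_right (a point): the centre, at deck level, of the near row's right (-y) printed carton outline on the board; a carton there has its long side along the board's y axis. The board's axes (mm)
- packing_place (a point): the fixed place where the board stands at the start, marked on the bench by four yellow tape corners round the board's outline; the point and axes are where board is when the board stands squarely in it (mm)
- dispatch_place (a point): the empty fixed place to the robot's right, marked by four like tape corners round the board's outline (cartons may stand on it at the start); the point and axes are where board must come to be, 24 above the bench (mm)
- tape_roll (a point): a brown roll of packing tape lying flat: outer diameter 100, hole 76 (so its wall is 12 thick), 48 high; the point is its centre, half-way up. Starts on the board's deck. 140 g (mm)
- tray_floor (a point): centre of the inner floor (4 above the bench) of a fixed shallow grey tray, 150 x 150 outside, walls 4 thick, rim 22 above the bench, at the robot's left (mm)
- filament_spool (a point): bystander: a black spool of white filament lying flat, diameter 140, 54 high; the point is its centre (mm)
- glue_bottle (a point): bystander: a white bottle, diameter 52, 110 high; the point is half-way up (mm)
- visor_frame (a point): bystander: a printed visor frame lying flat, about 200 across, 16 high; the point is in its middle, 8 up (mm)

How it is judged:
On the way, in this order (a step that is already met when the one before it is completed fails the run):
1. the tape roll lies flat in the tray (horizontal distance between tape_roll and tray_floor below 0.035 m and z of tape_roll in the frame of tray_floor between 0.018 and 0.03 m and angle between tape_roll's own z axis and vertical below 0.1 rad), for 0.2 s.
2. every carton stands on an outline, the far row full, with the board still at the packing place (((horizontal distance between carton1_mid and far_left below 0.012 m and angle between the x axis of carton1_mid and the x axis of board, either way round below 0.14 rad) or (horizontal distance between carton1_mid and far_mid below 0.012 m and angle between the x axis of carton1_mid and the x axis of board, either way round below 0.14 rad) or (horizontal distance between carton1_mid and far_right below 0.012 m and angle between the x axis of carton1_mid and the x axis of board, either way round below 0.14 rad) or (horizontal distance between carton1_mid and near_left below 0.012 m and angle between the x axis of carton1_mid and the y axis of board, either way round below 0.14 rad) or (horizontal distance between carton1_mid and near_right below 0.012 m and angle between the x axis of carton1_mid and the y axis of board, either way round below 0.14 rad)) and angle between each of carton1_mid, carton2_mid, carton3_mid, carton4_mid, carton5_mid's own z axis and vertical below 0.1 rad and z of carton1_mid in the frame of board between 0.04 and 0.056 m and ((horizontal distance between carton2_mid and far_left below 0.012 m and angle between the x axis of carton2_mid and the x axis of board, either way round below 0.14 rad) or (horizontal distance between carton2_mid and far_mid below 0.012 m and angle between the x axis of carton2_mid and the x axis of board, either way round below 0.14 rad) or (horizontal distance between carton2_mid and far_right below 0.012 m and angle between the x axis of carton2_mid and the x axis of board, either way round below 0.14 rad) or (horizontal distance between carton2_mid and near_left below 0.012 m and angle between the x axis of carton2_mid and the y axis of board, either way round below 0.14 rad) or (horizontal distance between carton2_mid and near_right below 0.012 m and angle between the x axis of carton2_mid and the y axis of board, either way round below 0.14 rad)) and z of carton2_mid in the frame of board between 0.04 and 0.056 m and ((horizontal distance between carton3_mid and far_left below 0.012 m and angle between the x axis of carton3_mid and the x axis of board, either way round below 0.14 rad) or (horizontal distance between carton3_mid and far_mid below 0.012 m and angle between the x axis of carton3_mid and the x axis of board, either way round below 0.14 rad) or (horizontal distance between carton3_mid and far_right below 0.012 m and angle between the x axis of carton3_mid and the x axis of board, either way round below 0.14 rad) or (horizontal distance between carton3_mid and near_left below 0.012 m and angle between the x axis of carton3_mid and the y axis of board, either way round below 0.14 rad) or (horizontal distance between carton3_mid and near_right below 0.012 m and angle between the x axis of carton3_mid and the y axis of board, either way round below 0.14 rad)) and z of carton3_mid in the frame of board between 0.04 and 0.056 m and ((horizontal distance between carton4_mid and far_left below 0.012 m and angle between the x axis of carton4_mid and the x axis of board, either way round below 0.14 rad) or (horizontal distance between carton4_mid and far_mid below 0.012 m and angle between the x axis of carton4_mid and the x axis of board, either way round below 0.14 rad) or (horizontal distance between carton4_mid and far_right below 0.012 m and angle between the x axis of carton4_mid and the x axis of board, either way round below 0.14 rad) or (horizontal distance between carton4_mid and near_left below 0.012 m and angle between the x axis of carton4_mid and the y axis of board, either way round below 0.14 rad) or (horizontal distance between carton4_mid and near_right below 0.012 m and angle between the x axis of carton4_mid and the y axis of board, either way round below 0.14 rad)) and z of carton4_mid in the frame of board between 0.04 and 0.056 m and ((horizontal distance between carton5_mid and far_left below 0.012 m and angle between the x axis of carton5_mid and the x axis of board, either way round below 0.14 rad) or (horizontal distance between carton5_mid and far_mid below 0.012 m and angle between the x axis of carton5_mid and the x axis of board, either way round below 0.14 rad) or (horizontal distance between carton5_mid and far_right below 0.012 m and angle between the x axis of carton5_mid and the x axis of board, either way round below 0.14 rad) or (horizontal distance between carton5_mid and near_left below 0.012 m and angle between the x axis of carton5_mid and the y axis of board, either way round below 0.14 rad) or (horizontal distance between carton5_mid and near_right below 0.012 m and angle between the x axis of carton5_mid and the y axis of board, either way round below 0.14 rad)) and z of carton5_mid in the frame of board between 0.04 and 0.056 m and horizontal distance between any of carton1_mid, carton2_mid, carton3_mid, carton4_mid, carton5_mid and far_left below 0.012 m and horizontal distance between any of carton1_mid, carton2_mid, carton3_mid, carton4_mid, carton5_mid and far_mid below 0.012 m and horizontal distance between any of carton1_mid, carton2_mid, carton3_mid, carton4_mid, carton5_mid and far_right below 0.012 m and horizontal distance between board and packing_place below 0.08 m), for 0.2 s.
3. the board stands in the dispatch corners (horizontal distance between board and dispatch_place below 0.018 m and angle between the x axis of board and the x axis of dispatch_place, either way round below 0.12 rad), for 0.2 s.
At the end, for the whole second after the job is handed in: Roll flat in the tray; every carton upright on an outline of the board (centre within 12 mm, turned under 0.14 rad, either way round), all three far outlines filled; the board flat on the bench within 18 mm and 0.12 rad of the dispatch place; all at rest (all of step 1 and all of step 3 and ((horizontal distance between carton1_mid and far_left below 0.012 m and angle between the x axis of carton1_mid and the x axis of board, either way round below 0.14 rad) or (horizontal distance between carton1_mid and far_mid below 0.012 m and angle between the x axis of carton1_mid and the x axis of board, either way round below 0.14 rad) or (horizontal distance between carton1_mid and far_right below 0.012 m and angle between the x axis of carton1_mid and the x axis of board, either way round below 0.14 rad) or (horizontal distance between carton1_mid and near_left below 0.012 m and angle between the x axis of carton1_mid and the y axis of board, either way round below 0.14 rad) or (horizontal distance between carton1_mid and near_right below 0.012 m and angle between the x axis of carton1_mid and the y axis of board, either way round below 0.14 rad)) and angle between each of carton1_mid, carton2_mid, carton3_mid, carton4_mid, carton5_mid's own z axis and vertical below 0.1 rad and z of carton1_mid in the frame of board between 0.04 and 0.056 m and ((horizontal distance between carton2_mid and far_left below 0.012 m and angle between the x axis of carton2_mid and the x axis of board, either way round below 0.14 rad) or (horizontal distance between carton2_mid and far_mid below 0.012 m and angle between the x axis of carton2_mid and the x axis of board, either way round below 0.14 rad) or (horizontal distance between carton2_mid and far_right below 0.012 m and angle between the x axis of carton2_mid and the x axis of board, either way round below 0.14 rad) or (horizontal distance between carton2_mid and near_left below 0.012 m and angle between the x axis of carton2_mid and the y axis of board, either way round below 0.14 rad) or (horizontal distance between carton2_mid and near_right below 0.012 m and angle between the x axis of carton2_mid and the y axis of board, either way round below 0.14 rad)) and z of carton2_mid in the frame of board between 0.04 and 0.056 m and ((horizontal distance between carton3_mid and far_left below 0.012 m and angle between the x axis of carton3_mid and the x axis of board, either way round below 0.14 rad) or (horizontal distance between carton3_mid and far_mid below 0.012 m and angle between the x axis of carton3_mid and the x axis of board, either way round below 0.14 rad) or (horizontal distance between carton3_mid and far_right below 0.012 m and angle between the x axis of carton3_mid and the x axis of board, either way round below 0.14 rad) or (horizontal distance between carton3_mid and near_left below 0.012 m and angle between the x axis of carton3_mid and the y axis of board, either way round below 0.14 rad) or (horizontal distance between carton3_mid and near_right below 0.012 m and angle between the x axis of carton3_mid and the y axis of board, either way round below 0.14 rad)) and z of carton3_mid in the frame of board between 0.04 and 0.056 m and ((horizontal distance between carton4_mid and far_left below 0.012 m and angle between the x axis of carton4_mid and the x axis of board, either way round below 0.14 rad) or (horizontal distance between carton4_mid and far_mid below 0.012 m and angle between the x axis of carton4_mid and the x axis of board, either way round below 0.14 rad) or (horizontal distance between carton4_mid and far_right below 0.012 m and angle between the x axis of carton4_mid and the x axis of board, either way round below 0.14 rad) or (horizontal distance between carton4_mid and near_left below 0.012 m and angle between the x axis of carton4_mid and the y axis of board, either way round below 0.14 rad) or (horizontal distance between carton4_mid and near_right below 0.012 m and angle between the x axis of carton4_mid and the y axis of board, either way round below 0.14 rad)) and z of carton4_mid in the frame of board between 0.04 and 0.056 m and ((horizontal distance between carton5_mid and far_left below 0.012 m and angle between the x axis of carton5_mid and the x axis of board, either way round below 0.14 rad) or (horizontal distance between carton5_mid and far_mid below 0.012 m and angle between the x axis of carton5_mid and the x axis of board, either way round below 0.14 rad) or (horizontal distance between carton5_mid and far_right below 0.012 m and angle between the x axis of carton5_mid and the x axis of board, either way round below 0.14 rad) or (horizontal distance between carton5_mid and near_left below 0.012 m and angle between the x axis of carton5_mid and the y axis of board, either way round below 0.14 rad) or (horizontal distance between carton5_mid and near_right below 0.012 m and angle between the x axis of carton5_mid and the y axis of board, either way round below 0.14 rad)) and z of carton5_mid in the frame of board between 0.04 and 0.056 m and horizontal distance between any of carton1_mid, carton2_mid, carton3_mid, carton4_mid, carton5_mid and far_left below 0.012 m and horizontal distance between any of carton1_mid, carton2_mid, carton3_mid, carton4_mid, carton5_mid and far_mid below 0.012 m and horizontal distance between any of carton1_mid, carton2_mid, carton3_mid, carton4_mid, carton5_mid and far_right below 0.012 m and height (world z) of board below 0.028 m and angle between board's own z axis and vertical below 0.03 rad and linear speed of each of carton1, carton2, carton3, carton4, carton5, slab, tape below 0.02 m/s); the robot touches nothing.
It fails at once if the board is lifted off the bench (height (world z) of board above 0.036 m or angle between board's own z axis and vertical above 0.12 rad).
It fails at once if the spool, the bottle or the visor frame is moved by more than 30 mm (distance of any of filament_spool, glue_bottle, visor_frame from where it was at the start of the episode above 0.03 m).
Of carton1, carton2, carton3, carton4, carton5 only 4 to 5 are there at a start; the rules pass over those that are not, and their reading is None.
At some moment in a run one of carton1, carton2, carton3, carton4, carton5 may be knocked a few centimetres aside while the robot is not near it.
It also fails if it takes over 210 s, if anything falls off the work surface, if the arm or the gripper's body presses on something with over 40 N, if the wrist force passes 120 N, or if a joint passes its speed limit or range.

## Working session

There is one attempt and no reset: what is moved stays moved. The work goes in short steps, Python scripts to look and compute and a tool call to move; the robot and the scene stay as the last step left them, time stands still between calls to the robot, and variables do not carry over. Pictures are saved under pics/ and viewed, at most 14 in all, crops included, and the job is handed in when it is done.

Besides the shell and the picture viewer there is one more tool, called after "Call:" by a JSON object that holds its "api" and its "payload", one argument or row to a line. move_arm: Moves the arm, as the interface text tells. Its arguments: {"type":"object","properties":{"moves":{"type":"array"},"grip_force":{"type":"number"}},"required":["moves"]}

```bash
ls; mkdir -p pics
python3 - <<'E'
from plant import *
import cv2
s=get_state();print(s)
for n in("top","side","wrist"):
    im=read_camera(n);cv2.imwrite(f"pics/{n}0.png",im[:,:,::-1]);print(n,camera_params(n))
E
```

```text
pics
{'time': 0.0, 'qpos': array([ 1.05100386e+00,  2.87162916e-01,  1.57817947e+00,  5.50628782e-06,
        1.27860568e+00, -1.49995660e-01]), 'dq': array([-0.000515  , -0.00026069,  0.00089208, -0.00061414, -0.00175843,
        0.0017414 ]), 'joint_efforts': array([-9.00477353e-04, -4.05973506e+01, -2.92628378e+01, -1.88454501e-04,
        5.76702048e-03,  4.17882134e-06]), 'eef_pos': array([0.24359985, 0.62880418, 0.22994768]), 'tcp_rot': array([ 1.83847324e-01,  9.82954106e-01, -1.11141088e-03, -3.89564137e-04]), 'contact_force': array([ 0.0298793 ,  0.83885217, -0.07400885]), 'wrist_torque': array([-0.02990901,  0.00531081, -0.03410757]), 'finger_force': 0.0, 'opening': 0.9988663879252118}
top {'fx': 449.2168319673691, 'fy': 449.2168319673691, 'cx': 258.1599819301735, 'cy': 191.97563592597248, 'rvec': array([ 2.1630873 , -2.14408978,  0.12718069]), 'tvec': array([0.03809925, 0.63336401, 1.24654946])}
side {'fx': 380.4317824359608, 'fy': 380.4317824359608, 'cx': 260.42540262372904, 'cy': 187.0432955002441, 'rvec': array([ 2.11161728, -0.67257566,  0.37360119]), 'tvec': array([-0.46977977,  0.27829448,  0.97610322])}
wrist {'fx': 303.7845744784745, 'fy': 303.7845744784745, 'cx': 251.03719792491626, 'cy': 194.5329202647468, 'tool_from_camera': array([[ 7.06349865e-04, -9.49205018e-01, -3.14657489e-01,
         8.01730447e-02],
       [ 9.99999443e-01,  9.17237917e-04, -5.22146676e-04,
        -1.18490057e-03],
       [ 7.84240024e-04, -3.14656945e-01,  9.49205137e-01,
        -1.42557083e-01],
       [ 0.00000000e+00,  0.00000000e+00,  0.00000000e+00,
         1.00000000e+00]])}
```

View pics/top0.png

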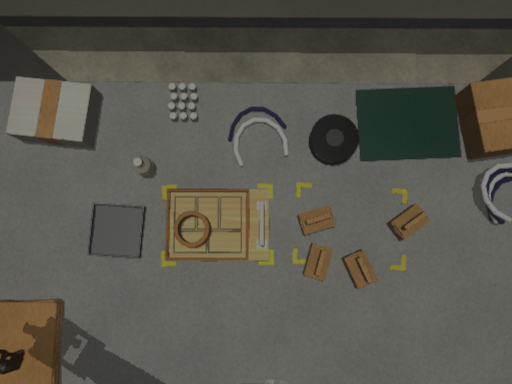

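View pics/side0.png

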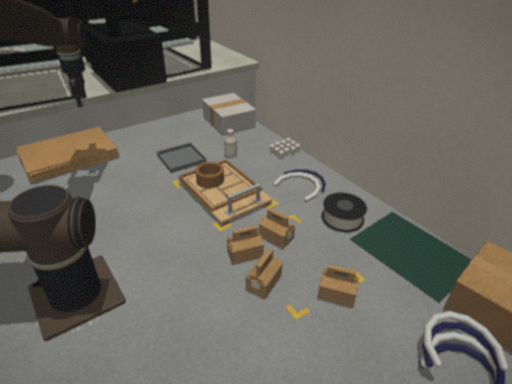

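The top view shows the board at about (167–270, 188–262), with the roll at (192,229) and the tray at (118,231). Four cartons stand near (317,220), (318,262), (361,268) and (409,221). The dispatch corners run from about (298,187) to (400,265). The side view also shows four cartons.

```bash
cat > h.py <<'E'
from plant import *
import cv2, numpy as np
from scipy.spatial.transform import Rotation as R
np.set_printoptions(precision=4,suppress=True)
def pose():
    s=get_state(); return np.array(s["eef_pos"]),R.from_quat(s["tcp_rot"]).as_matrix()
def cam(n,ps=None):
    p=camera_params(n);K=np.array([[p["fx"],0,p["cx"]],[0,p["fy"],p["cy"]],[0,0,1]])
    if n=="wrist":
        e,Rt=ps; T=p["tool_from_camera"]; return K,Rt@T[:3,:3],Rt@T[:3,3]+e
    Rw=cv2.Rodrigues(p["rvec"])[0]; return K,Rw.T,-Rw.T@p["tvec"]
def cast(c,uv,z):
    K,Rc,o=c; uv=np.atleast_2d(np.asarray(uv,float))
    d=(Rc@np.linalg.inv(K)@np.c_[uv,np.ones(len(uv))].T).T
    return o+d*((z-o[2])/d[:,2])[:,None]
def proj(c,P):
    K,Rc,o=c; q=(np.atleast_2d(P)-o)@Rc@K.T; return q[:,:2]/q[:,2:]
def look(n,name=None,scale=1,crop=None):
    ps=pose();im=read_camera(n)
    if name:
        v=im[:,:,::-1]
        if crop: v=v[crop[1]:crop[3],crop[0]:crop[2]]
        cv2.imwrite(f"pics/{name}.png",cv2.resize(v,None,fx=scale,fy=scale,interpolation=cv2.INTER_CUBIC))
    return im,cam(n,ps)
def blobs(m,amin=30):
    cs,_=cv2.findContours(m.astype(np.uint8),cv2.RETR_EXTERNAL,cv2.CHAIN_APPROX_NONE)
    return [c for c in cs if cv2.contourArea(c)>amin]
def go(xy,z,yaw=None):
    """print tool-frame shift to world xyz; yaw = wanted direction of tool y (mod pi), deg"""
    e,Rt=pose(); d=np.array([xy[0],xy[1],z])-e
    y0=np.degrees(np.arctan2(Rt[1,1],Rt[0,1])); s=get_state()
    out=f"t={s['time']:.1f} eef={e} yaw_y={y0:.1f} q6={s['qpos'][5]:.2f} F={s['contact_force']} op={s['opening']:.2f}\n"
    if yaw is not None:
        dy=(yaw-y0+90)%180-90; tz=-np.radians(dy)
        Rn=Rt@R.from_rotvec([0,0,tz]).as_matrix()
        out+=f" turn z {tz:.3f} (alt {tz-np.sign(tz)*np.pi:.3f}); shift before turn {Rt.T@d}, after turn {Rn.T@d}"
    else: out+=f" shift {Rt.T@d}"
    print(out+f" tilt {np.degrees(np.arccos(-Rt[2,2])):.2f}")
E
python3 - <<'E'
from h import *
im=cv2.imread("pics/top0.png"); c=cam("top"); hsv=cv2.cvtColor(im,cv2.COLOR_BGR2HSV)
cv2.imwrite("pics/crop0.png",cv2.resize(im[170:300,80:440],None,fx=2.2,fy=2.2,interpolation=cv2.INTER_CUBIC))
for n,p in dict(cart=(317,220),cart2=(409,221),roll=(176,229),yel=(300,186),tray=(118,231),deck=(258,205),batten=(168,230),gnd=(300,320),out=(230,210)).items(): print(n,hsv[p[1],p[0]])
y=cv2.inRange(hsv,(24,150,90),(35,255,255))
for b in blobs(y,15): print("yel",cast(c,b[:,0].mean(0),0)[0][:2],b[:,0].min(0),b[:,0].max(0),cv2.contourArea(b))
E
```

```text
cart [ 17 128 128]
cart2 [15 86 59]
roll [ 15 140 115]
yel [ 28 160 132]
tray [30  6 84]
deck [ 23  23 135]
batten [ 14 148  95]
gnd [30 13 98]
out [ 21 101 136]
yel [ 0.4308 -0.3653] [390 255] [404 269] 71.0
yel [0.436  0.3093] [161 251] [175 265] 66.5
yel [0.4432 0.0143] [259 250] [272 264] 58.0
yel [ 0.4476 -0.0705] [293 249] [305 263] 59.5
yel [ 0.6357 -0.3782] [393 189] [406 203] 69.0
yel [0.6411 0.3134] [162 185] [176 198] 63.5
yel [0.648  0.0189] [258 184] [271 197] 53.5
yel [ 0.6517 -0.0829] [296 183] [310 196] 62.0
```

View pics/crop0.png

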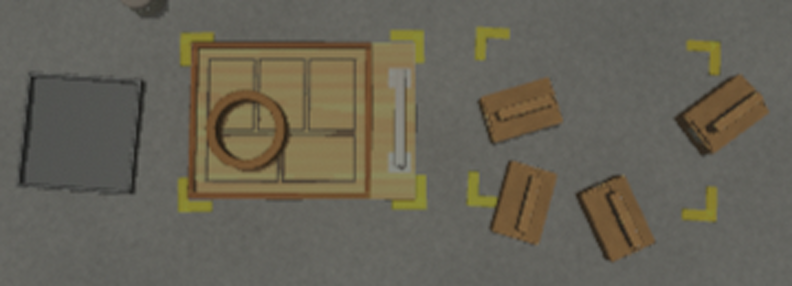

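The corners give packing ≈ (0.541, 0.192) turned by about 0.02 rad, and dispatch ≈ (0.543, -0.196) turned by about -0.06 rad. Next I'll estimate the roll, tray and cartons from the top view.

```bash
cat >> h.py <<'E'
def cartons(im,c,roi=None,smin=60):
    hsv=cv2.cvtColor(im,cv2.COLOR_RGB2HSV); m=cv2.inRange(hsv,(9,smin,35),(22,255,255))
    if roi is not None: k=np.zeros_like(m); k[roi[1]:roi[3],roi[0]:roi[2]]=1; m=m*k
    out=[]
    for b in blobs(m,300):
        P=cast(c,b[:,0],.03)[:,:2].astype(np.float32); (x,y),(w,h),a=cv2.minAreaRect(P)
        if w<h: w,h,a=h,w,a+90
        out.append((x,y,w,h,(a+90)%180-90))
    return np.array(out)
E
python3 - <<'E'
from h import *
im=cv2.imread("pics/top0.png")[:,:,::-1].copy(); c=cam("top")
print("x y len wid ang\n",cartons(im,c,(280,170,440,300)))
print("roll",cast(c,(191.8,229),.072),"tray",cast(c,[(117.3,230.5)],.022))
g=cv2.cvtColor(im,cv2.COLOR_RGB2GRAY)[185:265,160:230]
g=cv2.resize(g,None,fx=4,fy=4,interpolation=cv2.INTER_CUBIC)
h=cv2.HoughCircles(g,cv2.HOUGH_GRADIENT,2,200,param1=100,param2=30,minRadius=60,maxRadius=85);print(h)
if h is not None: print(cast(c,h[0,:,:2]/4+[160,185],.072))
r=cast(c,(191.8,229),.072)[0]
for a in (68.8,): go(r[:2]+.044*np.array([np.cos(np.radians(a)),np.sin(np.radians(a))]),.2,a)
E
```

```text
x y len wid ang
 [[  0.4184  -0.2439   0.0981   0.0689  24.2607]
 [  0.4375  -0.1264   0.0956   0.0654 -15.93  ]
 [  0.556   -0.1227   0.0988   0.0632 -72.6705]
 [  0.553   -0.3863   0.1109   0.0666 -53.513 ]]
roll [[0.5242 0.226  0.072 ]] tray [[0.5201 0.4482 0.022 ]]
[[[133.  179.   62.2]]]
[[0.5222 0.2219 0.072 ]]
t=0.1 eef=[0.2437 0.6289 0.2302] yaw_y=68.8 q6=-0.15 F=[ 0.114  -0.1735 -0.5157] op=1.00
 turn z 0.000 (alt -3.141); shift before turn [-0.4073 -0.2303  0.0305], after turn [-0.4073 -0.2302  0.0305] tilt 0.11
```

Call:
{"api": "move_arm", "payload": {
  "moves": [
    [0.5,[-0.034,-0.0192,0.002],[0,0,0]],
    [0.5,[-0.034,-0.0192,0.002],[0,0,0]],
    [0.5,[-0.034,-0.0192,0.002],[0,0,0]],
    [0.5,[-0.034,-0.0192,0.002],[0,0,0]],
    [0.5,[-0.034,-0.0192,0.002],[0,0,0]],
    [0.5,[-0.034,-0.0192,0.002],[0,0,0]],
    [0.5,[-0.034,-0.0192,0.002],[0,0,0]],
    [0.5,[-0.034,-0.0192,0.002],[0,0,0]],
    [0.5,[-0.034,-0.0192,0.002],[0,0,0]],
    [0.5,[-0.034,-0.0192,0.002],[0,0,0]]
  ],
  "grip_force": 60
}}

```text
time: 0.98
eef_pos: [0.4922, 0.3257, 0.211]
tcp_rot: [0.184, 0.983, -0.0, -0.0]
contact_force: [1.0, 1.0, 0.6]
opening: 0.502
finger_force: 0.0
```

Call:
{"api": "move_arm", "payload": {
  "moves": [
    [0.5,[-0.034,-0.0192,0.002],[0,0,0]],
    [0.5,[-0.034,-0.0192,0.002],[0,0,0]],
    [0.5,[0,0,0],[0,0,0]],
    [0.5,[0,0,0],[0,0,0]],
    [0.5,[0,0,0],[0,0,0]],
    [0.5,[0,0,0],[0,0,0]],
    [0.5,[0,0,0],[0,0,0]],
    [0.5,[0,0,0],[0,0,0]],
    [0.5,[0,0,0],[0,0,0]],
    [0.5,[0,0,0],[0,0,0]]
  ]
}}

```text
time: 1.82
eef_pos: [0.5407, 0.2677, 0.2074]
tcp_rot: [0.183, 0.983, 0.0, 0.0]
contact_force: [-0.1, -0.8, 0.2]
opening: 0.496
finger_force: 0.0
```

Run:
```python
from h import *
im,c=look("wrist","w1")
r=np.array([.524,.224]);a=np.radians(68.8)
go(r+.044*np.array([np.cos(a),np.sin(a)]),.043,68.8)
print(proj(c,[.524,.224,.072]))
```

```text
t=1.9 eef=[0.5408 0.2676 0.2074] yaw_y=68.9 q6=-0.91 F=[ 0.5245  0.5733 -0.1862] op=0.50
 turn z 0.001 (alt -3.140); shift before turn [-0.0001 -0.0027  0.1644], after turn [-0.0001 -0.0027  0.1644] tilt 0.01
[[203.2695 182.7086]]
```

View pics/w1.png

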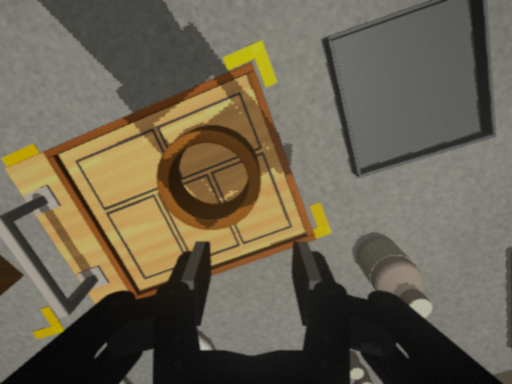

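The wrist view shows the roll's top rim spanning about x 158–261 and y 124–225, with its centre near (209.5,175). The tray is at the upper right, with corners near (324,40), (357,174), (494,134) and about (481,-10).

Run:
```python
from h import *
im,c=look("wrist")
print(cast(c,[(209.5,175),(158,172),(261,172)],.072))
g=cv2.medianBlur(cv2.cvtColor(im,cv2.COLOR_RGB2GRAY),3)
h=cv2.HoughCircles(g,cv2.HOUGH_GRADIENT,1.5,20,param1=100,param2=25,minRadius=45,maxRadius=58);print(h[0][:3])
r=cast(c,h[0][:1,:2],.072)[0];print(r)
h2=cv2.HoughCircles(g,cv2.HOUGH_GRADIENT,1.5,20,param1=100,param2=25,minRadius=35,maxRadius=43);print(h2 if h2 is None else h2[0][:3])
t=cast(c,[(324,40),(357,174),(494,134)],.022);print(t,(t[0]+t[2])/2)
r=cast(c,(209.5,175),.072)[0]
a=np.radians(68.8)
go(r[:2]+.044*np.array([np.cos(a),np.sin(a)]),.043,68.8)
```

```text
[[0.5193 0.2324 0.072 ]
 [0.4992 0.1884 0.072 ]
 [0.534  0.2788 0.072 ]]
[[204.75 177.75  55.5 ]
 [230.25 212.25  53.85]
 [227.25 158.25  57.15]]
[0.5201 0.2272 0.072 ]
[[207.75 180.75  38.75]
 [126.75 167.25  42.05]
 [135.75 249.75  42.05]]
[[0.4447 0.3793 0.022 ]
 [0.5869 0.3747 0.022 ]
 [0.5967 0.5223 0.022 ]] [0.5207 0.4508 0.022 ]
t=1.9 eef=[0.5409 0.2674 0.2074] yaw_y=68.8 q6=-0.91 F=[-0.0139 -0.2063 -0.1712] op=0.51
 turn z 0.001 (alt -3.141); shift before turn [0.0075 0.0035 0.1644], after turn [0.0075 0.0035 0.1644] tilt 0.01
```

Call:
{"api": "move_arm", "payload": {
  "moves": [
    [0.5,[0.007,0.002,0.02],[0,0,0]],
    [0.5,[0,0,0.03],[0,0,0]],
    [0.5,[0,0,0.03],[0,0,0]],
    [0.5,[0,0,0.03],[0,0,0]],
    [0.5,[0,0,0.03],[0,0,0]],
    [0.5,[0,0,0.014],[0,0,0]],
    [0.5,[0,0,0.009],[0,0,0]],
    [0.5,[0,0,0],[0,0,0]],
    [0.1,[0,0,0],[0,0,0]],
    [0.0,[0,0,0],[0,0,0]]
  ],
  "grip_force": 50
}}

```text
time: 2.75
eef_pos: [0.537, 0.272, 0.0466]
tcp_rot: [0.184, 0.983, 0.001, 0.002]
contact_force: [-0.5, 0.4, 0.9]
opening: 0.224
finger_force: 0.0
```

Call:
{"api": "move_arm", "payload": {
  "moves": [
    [0.0,[0,0,0],[0,0,0]],
    [0.0,[0,0,0],[0,0,0]],
    [0.0,[0,0,0],[0,0,0]],
    [0.0,[0,0,0],[0,0,0]],
    [0.0,[0,0,0],[0,0,0]],
    [0.0,[0,0,0],[0,0,0]],
    [0.0,[0,0,-0.01],[0,0,0]],
    [0.0,[0,0,-0.02],[0,0,0]],
    [0.0,[0,0,-0.02],[0,0,0]],
    [0.0,[0,0,0],[0,0,0]]
  ]
}}

```text
time: 3.58
eef_pos: [0.5375, 0.2724, 0.0987]
tcp_rot: [0.184, 0.983, 0.002, 0.003]
contact_force: [1.1, 1.0, -0.2]
opening: 0.141
finger_force: 52.5
```

Run:
```python
from h import *
im,c=look("wrist","w2")
print(get_state()["finger_force"])
a=np.radians(68.8)
go(np.array([.5205,.450])+.044*np.array([np.cos(a),np.sin(a)]),.024,68.8)
```

```text
52.51842257101089
t=3.6 eef=[0.5366 0.272  0.0967] yaw_y=68.8 q6=-0.90 F=[ 0.3506 -0.2428 -1.0751] op=0.14
 turn z 0.000 (alt -3.141); shift before turn [0.0796 0.2039 0.0731], after turn [0.0797 0.2039 0.0731] tilt 0.27
```

View pics/w2.png

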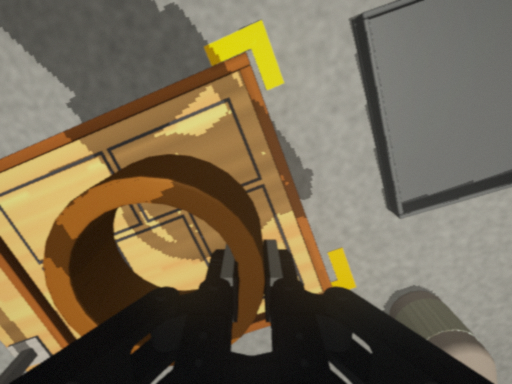

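The roll is held by its wall (opening 0.14, about 12 mm).

Call:
{"api": "move_arm", "payload": {
  "moves": [
    [0.0,[0.0115,0.029,0],[0,0,0]],
    [0.0,[0.0115,0.029,0],[0,0,0]],
    [0.0,[0.0115,0.029,0],[0,0,0]],
    [0.0,[0.0115,0.029,0],[0,0,0]],
    [0.0,[0.0115,0.029,0],[0,0,0]],
    [0.0,[0.0115,0.029,0],[0,0,0]],
    [0.0,[0.0105,0.029,0],[0,0,0]],
    [0.0,[0,0,0],[0,0,0]],
    [0.0,[0,0,0],[0,0,0]],
    [0.0,[0,0,0],[0,0,0]]
  ]
}}

```text
time: 4.47
eef_pos: [0.5335, 0.4885, 0.0922]
tcp_rot: [0.184, 0.983, -0.001, -0.001]
contact_force: [0.1, 0.5, -0.3]
opening: 0.143
finger_force: 52.8
```

Call:
{"api": "move_arm", "payload": {
  "moves": [
    [0.0,[0,0,0.02],[0,0,0]],
    [0.0,[0,0,0.02],[0,0,0]],
    [0.0,[0,0,0.015],[0,0,0]],
    [0.0,[0,0,0.01],[0,0,0]],
    [0.0,[0,0,0.005],[0,0,0]],
    [0.0,[0,0,0.001],[0,0,0]],
    [0.0,[0,0,0],[0,0,0]],
    [0.0,[0,0,0],[0,0,0]],
    [0.0,[0,0,0],[0,0,0]],
    [0.0,[0,0,0],[0,0,0]]
  ]
}}

```text
time: 5.3
eef_pos: [0.5353, 0.4888, 0.0263]
tcp_rot: [0.184, 0.983, -0.0, 0.0]
contact_force: [-2.7, -4.3, 9.0]
opening: 0.14
finger_force: 51.8
```

Run:
```python
from h import *
a=np.radians(68.8)
go(np.array([.5205,.450])+.044*np.array([np.cos(a),np.sin(a)]),.023,68.8)
```

```text
t=5.3 eef=[0.5353 0.4888 0.0263] yaw_y=68.8 q6=-0.60 F=[-2.7055 -4.306   8.9685] op=0.14
 turn z -0.000 (alt 3.141); shift before turn [-0.0002  0.0025  0.0033], after turn [-0.0002  0.0025  0.0033] tilt 0.05
```

Call:
{"api": "move_arm", "payload": {
  "moves": [
    [0.4,[0,0,0],[0,0,0]],
    [0.4,[0,0,0],[0,0,0]],
    [0.4,[0,0,0],[0,0,0]],
    [0.4,[0,0,0],[0,0,0]],
    [0.4,[0,0,-0.02],[0,0,0]],
    [0.4,[0,0,-0.035],[0,0,0]],
    [0.4,[0,0,-0.035],[0,0,0]],
    [0.6,[0,0,-0.035],[0,0,0]],
    [0.6,[0,0,-0.035],[0,0,0]],
    [0.6,[0,0,-0.014],[0,0,0]]
  ]
}}

```text
time: 6.13
eef_pos: [0.5366, 0.4909, 0.2041]
tcp_rot: [0.184, 0.983, 0.003, 0.003]
contact_force: [0.1, 0.5, 2.0]
opening: 0.6
finger_force: 0.0
```

Run:
```python
from h import *
im,c=look("top"); cv2.imwrite("pics/t1.png",cv2.resize(im[160:300,60:440,::-1],None,fx=2.1,fy=2.1,interpolation=cv2.INTER_CUBIC))
print(cartons(im,c,(280,170,440,300)))
go((.55,-.125),.2,0)
go((.42,-.244),.2,-65)
```

```text
[[  0.4184  -0.244    0.098    0.0688  24.4922]
 [  0.4374  -0.1264   0.0958   0.0654 -15.93  ]
 [  0.556   -0.1228   0.0988   0.0631 -72.8961]
 [  0.553   -0.3863   0.1109   0.0666 -53.513 ]]
t=6.2 eef=[0.5372 0.4914 0.2057] yaw_y=68.8 q6=-0.60 F=[-0.034   1.3678  2.5831] op=0.60
 turn z 1.201 (alt -1.940); shift before turn [-0.2347 -0.5701  0.0016], after turn [-0.6164  0.0128  0.0016] tilt 0.70
t=6.2 eef=[0.5372 0.4914 0.2057] yaw_y=68.8 q6=-0.60 F=[-0.034   1.3678  2.5831] op=0.60
 turn z -0.806 (alt 2.336); shift before turn [-0.1565 -0.728  -0.0006], after turn [ 0.417  -0.617  -0.0006] tilt 0.70
```

View pics/t1.png

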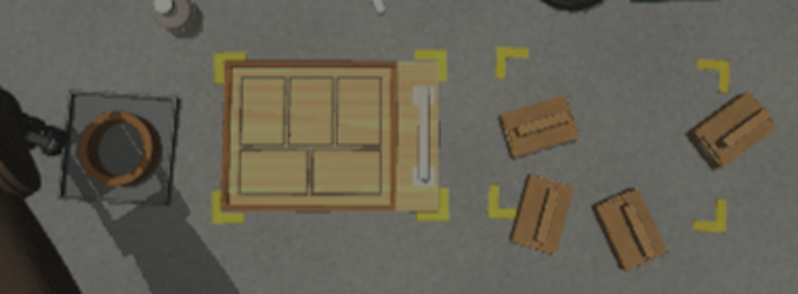

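The top view shows the roll lying in the tray and all five outlines clear. The pattern corners in the crop are about (240,76), (382,77), (239,193) and (381,194). I'll work out the board pose from these and then go for carton B at (0.437,-0.126).

```bash
cat >> h.py <<'E'
SL=dict(FL=(.033,.066),FM=(.033,0),FR=(.033,-.066),NL=(-.0495,.0495),NR=(-.0495,-.0495))
def slot(n,b,th): return np.array(b)+R.from_euler('z',th).as_matrix()[:2,:2]@np.array(SL[n])
E
python3 - <<'E'
from h import *
c=cam("top"); print("cam",c[2])
P=cast(c,np.array([(240,76),(382,77),(239,193),(381,194)])/2.1+[60,160],.024)[:,:2]
print(P,P.mean(0),"sizes",np.linalg.norm(P[0]-P[1]),np.linalg.norm(P[0]-P[2]))
d=P[0]-P[1]+P[2]-P[3];th=np.arctan2(-d[0],d[1]);print("th",th)
for n in SL: print(n,slot(n,P.mean(0),th))
print("roll",cast(c,np.array([(119,148)])/2.1+[60,160],.052))
go((.437,-.126),.2,74)
E
```

```text
cam [0.4727 0.034  1.316 ]
[[0.6206 0.2868]
 [0.6209 0.0907]
 [0.4606 0.283 ]
 [0.461  0.0899]] [0.5408 0.1876] sizes 0.19608120164482126 0.16011234706621363
th 0.0018463245383462652
FL [0.5736 0.2537]
FM [0.5738 0.1877]
FR [0.5739 0.1217]
NL [0.4912 0.237 ]
NR [0.4914 0.138 ]
roll [[0.519  0.4404 0.052 ]]
t=6.2 eef=[0.5372 0.4914 0.2057] yaw_y=68.8 q6=-0.60 F=[-0.034   1.3678  2.5831] op=0.60
 turn z -0.090 (alt 3.051); shift before turn [-0.1297 -0.6119  0.0004], after turn [-0.0739 -0.6211  0.0004] tilt 0.70
```

Call:
{"api": "move_arm", "payload": {
  "moves": [
    [0.6,[0,0,0],[0,0,-0.09]],
    [0.6,[-0.0046,-0.0388,0],[0,0,0]],
    [0.6,[-0.0046,-0.0388,0],[0,0,0]],
    [0.6,[-0.0046,-0.0388,0],[0,0,0]],
    [0.6,[-0.0046,-0.0388,0],[0,0,0]],
    [0.6,[-0.0046,-0.0388,0],[0,0,0]],
    [0.6,[-0.0046,-0.0388,0],[0,0,0]],
    [0.6,[-0.0046,-0.0388,0],[0,0,0]],
    [0.6,[-0.0046,-0.0388,0],[0,0,0]],
    [0.6,[-0.0046,-0.0388,0],[0,0,0]]
  ]
}}

```text
time: 7.02
eef_pos: [0.4763, 0.1407, 0.1952]
tcp_rot: [0.139, 0.99, -0.0, -0.001]
contact_force: [0.8, -0.9, 0.7]
opening: 0.6
finger_force: 0.0
```

Call:
{"api": "move_arm", "payload": {
  "moves": [
    [0.6,[-0.0046,-0.0388,0],[0,0,0]],
    [0.6,[-0.0046,-0.0388,0],[0,0,0]],
    [0.6,[-0.0046,-0.0388,0],[0,0,0]],
    [0.6,[-0.0046,-0.0388,0],[0,0,0]],
    [0.6,[-0.0046,-0.0388,0],[0,0,0]],
    [0.6,[-0.0046,-0.0388,0],[0,0,0]],
    [0.6,[-0.0046,-0.0388,0],[0,0,0]],
    [0.6,[0,0,0],[0,0,0]],
    [0.6,[0,0,0],[0,0,0]],
    [0.6,[0,0,0],[0,0,0]]
  ]
}}

```text
time: 7.85
eef_pos: [0.4332, -0.1269, 0.1959]
tcp_rot: [0.14, 0.99, 0.001, -0.001]
contact_force: [0.0, 0.4, 0.3]
opening: 0.6
finger_force: 0.0
```

Run:
```python
from h import *
im,c=look("wrist","w3"); print(cartons(im,c))
print("pred",proj(c,[[.437,-.126,.096],[.437,-.126,.025]]))
go((.437,-.126),.068,74)
```

```text
[[  0.546   -0.3899   0.155    0.0561 -62.1883]
 [  0.5637  -0.1269   0.1097   0.1059 -75.4447]
 [  0.4209  -0.2463   0.1008   0.0889  24.4166]
 [  0.4466  -0.124    0.1168   0.0733 -16.0386]
 [  0.5399   0.0687   0.2118   0.1331   0.1014]]
pred [[254.8263 198.5239]
 [254.0116 176.9064]]
t=7.9 eef=[ 0.4334 -0.1264  0.1962] yaw_y=74.0 q6=-1.80 F=[0.4761 0.6692 0.2782] op=0.60
 turn z 0.000 (alt -3.141); shift before turn [-0.0036  0.0012  0.1282], after turn [-0.0036  0.0012  0.1282] tilt 0.13
```

View pics/w3.png

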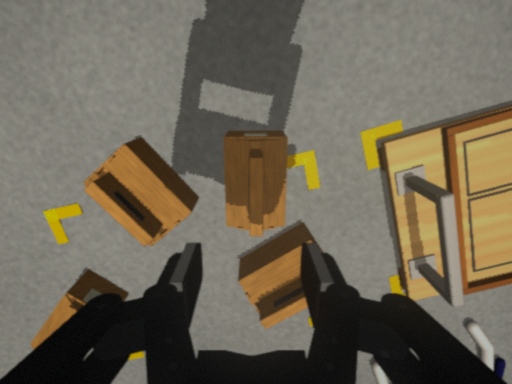

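The wrist view shows carton B straight ahead, its fin top spanning about (257,150) to (258,232). The other cartons are at (142,192), (278,275) and (80,315).

Run:
```python
from h import *
im=cv2.imread("pics/w3.png"); c=cam("wrist",pose())
for p in ([(257,150),(258,232)],[(131,192),(146,208),(118,192),(148,232)]): print(cast(c,p,.096)[:,:2])
g=im.astype(int).sum(2)//3
print(g[136:240:2,257]); print(g[190,220:290:1])
cv2.imwrite("pics/w3c.png",cv2.resize(im[120:250,80:300],None,fx=3.5,fy=3.5,interpolation=cv2.INTER_CUBIC))
```

```text
[[ 0.3982 -0.1126]
 [ 0.468  -0.1312]]
[[ 0.4032 -0.2239]
 [ 0.42   -0.2172]
 [ 0.4002 -0.2343]
 [ 0.4415 -0.224 ]]
[ 73  71  56  68  71  73  63  49  46  47  47  68  75  72  70  72  73  74
  71  74  72  74  75  75  73  73  74  73  73  74  74  73  75  73  72  73
  71  71  73  73  76  76  77  74 101 120 117 114 117 113 119 130]
[129 131 130 123 110  88  73  67  67  66  64  64  66  66  68  67  67  66
  66  67  68  67  66  67  67  65  67  64  59  61  70  74  75  73  75  73
  72  73  74  74  77  76  72  64  64  62  64  65  65  66  67  67  68  67
  64  66  66  66  66  68  70  74  92 107 108 113 122 127 128 128]
```

View pics/w3c.png

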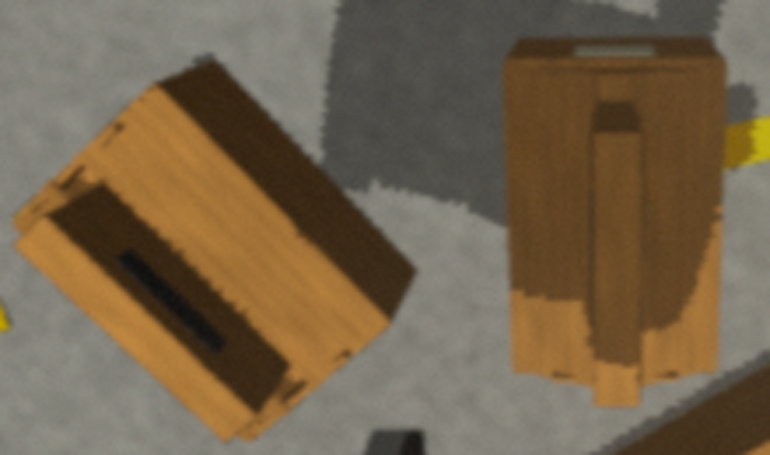

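The crop shows B's fin top from about (256,157.7) to (256.5,235.7) in full-image pixels. C's fin is at about (130,200).

Run:
```python
from h import *
c=cam("wrist",pose())
P=cast(c,[(256.2,157.7),(256.5,235.7)],.096)[:,:2];print(P,np.linalg.norm(P[0]-P[1]));m=P.mean(0);d=P[1]-P[0];a=np.degrees(np.arctan2(d[1],d[0]));print(m,a)
go(m,.068,a+90)
```

```text
[[ 0.404  -0.115 ]
 [ 0.4711 -0.1335]] 0.06957742989212773
[ 0.4376 -0.1242] -15.42087682831582
t=7.9 eef=[ 0.4334 -0.1264  0.1962] yaw_y=74.0 q6=-1.80 F=[0.4761 0.6692 0.2782] op=0.60
 turn z -0.010 (alt 3.132); shift before turn [-0.0036  0.0031  0.1282], after turn [-0.0036  0.0031  0.1282] tilt 0.13
```

Call:
{"api": "move_arm", "payload": {
  "moves": [
    [0.6,[-0.0036,0.003,0.02],[0,0,0]],
    [0.6,[0,0,0.035],[0,0,0]],
    [0.6,[0,0,0.03],[0,0,0]],
    [0.6,[0,0,0.02],[0,0,0]],
    [0.6,[0,0,0.015],[0,0,0]],
    [0.6,[0,0,0.007],[0,0,0]],
    [0.6,[0,0,0],[0,0,0]],
    [0.2,[0,0,0],[0,0,0]],
    [0.0,[0,0,0],[0,0,0]],
    [0.0,[0,0,0],[0,0,0]]
  ],
  "grip_force": 40
}}

```text
time: 8.73
eef_pos: [0.4392, -0.1258, 0.0718]
tcp_rot: [0.139, 0.99, -0.0, 0.001]
contact_force: [-0.2, -0.4, -0.2]
opening: 0.181
finger_force: 0.0
```

Call:
{"api": "move_arm", "payload": {
  "moves": [
    [0.0,[0,0,0],[0,0,0]],
    [0.0,[0,0,0],[0,0,0]],
    [0.0,[0,0,0],[0,0,0]],
    [0.0,[0,0,0],[0,0,0]],
    [0.0,[0,0,-0.01],[0,0,0]],
    [0.0,[0,0,-0.03],[0,0,0]],
    [0.0,[0,0,-0.035],[0,0,0]],
    [0.0,[0,0,-0.035],[0,0,0]],
    [0.0,[0,0,-0.025],[0,0,0]],
    [0.0,[0,0,0],[0,0,0]]
  ]
}}

```text
time: 9.57
eef_pos: [0.441, -0.1273, 0.2122]
tcp_rot: [0.139, 0.99, -0.002, 0.006]
contact_force: [0.8, 0.2, 0.6]
opening: 0.131
finger_force: 44.1
```

Run:
```python
from h import *
print(get_state()["finger_force"])
im,c=look("top")
print(cartons(im,c,(280,170,440,300)))
go((.5737,.254),.2,91)
```

```text
44.06824350357056
[[  0.3902  -0.1962   0.1971   0.1926 -23.2272]
 [  0.5559  -0.1228   0.0989   0.0633 -72.8132]
 [  0.553   -0.3863   0.1109   0.0666 -53.513 ]]
t=9.6 eef=[ 0.4396 -0.1266  0.209 ] yaw_y=74.0 q6=-1.79 F=[ 0.5348 -0.5835 -0.6227] op=0.13
 turn z -0.297 (alt 2.844); shift before turn [-0.0236  0.4029  0.0084], after turn [-0.1406  0.3783  0.0084] tilt 0.42
```

Run:
```python
from h import *
im,c=look("top")
def brd(im,c):
    hsv=cv2.cvtColor(im,cv2.COLOR_RGB2HSV); m=cv2.inRange(hsv,(8,105,30),(19,255,125)); m[:,:150]=0;m[:,275:]=0;m[:170]=0;m[285:]=0
    b=np.vstack([x[:,0] for x in blobs(m,8)]); h=cv2.convexHull(b)[:,0].astype(float)
    # sharpen: half-pixel edges
    return cv2.minAreaRect(cast(c,h,.034)[:,:2].astype(np.float32)),m
for src in (im,cv2.imread("pics/top0.png")[:,:,::-1].copy()):
    r,m=brd(src,c);print(r)
y=cv2.inRange(cv2.cvtColor(im,cv2.COLOR_RGB2HSV),(24,150,90),(35,255,255))
for b in blobs(y,15):
    (u,v),wh,a=cv2.minAreaRect(b[:,0].astype(np.float32)); print(cast(c,(u,v),0)[0][:2],wh)
cv2.imwrite("pics/m.png",m)
```

```text
((0.5414581298828125, 0.18750643730163574), (0.19961878657341003, 0.23706528544425964), 0.5369939208030701)
((0.5414571166038513, 0.18761548399925232), (0.19961878657341003, 0.2372833788394928), 0.5369939208030701)
[ 0.4374 -0.3592] (14.0, 14.0)
[0.4426 0.3039] (14.0, 14.0)
[0.4482 0.021 ] (14.0, 13.0)
[ 0.4533 -0.0703] (13.0, 8.0)
[ 0.6296 -0.3721] (14.0, 13.0)
[0.6372 0.3076] (13.0, 14.0)
[0.6425 0.0253] (13.0, 13.0)
[ 0.6465 -0.0883] (13.0, 14.0)
```

Call:
{"api": "move_arm", "payload": {
  "moves": [
    [0.0,[0,0,0],[0,0,-0.1]],
    [0.0,[0,0,0],[0,0,-0.1]],
    [0.0,[0,0,0],[0,0,-0.097]],
    [0.0,[-0.014,0.037,0],[0,0,0]],
    [0.0,[-0.014,0.037,0],[0,0,0]],
    [0.0,[-0.014,0.037,0],[0,0,0]],
    [0.0,[-0.014,0.037,0],[0,0,0]],
    [0.0,[-0.014,0.037,0],[0,0,0]],
    [0.0,[-0.014,0.037,0],[0,0,0]],
    [0.0,[-0.014,0.037,0],[0,0,0]]
  ]
}}

```text
time: 10.5
eef_pos: [0.5303, 0.1368, 0.2023]
tcp_rot: [-0.009, 1.0, -0.0, -0.003]
contact_force: [0.6, -0.9, -1.0]
opening: 0.13
finger_force: 44.0
```

Call:
{"api": "move_arm", "payload": {
  "moves": [
    [0.0,[-0.014,0.037,0],[0,0,0]],
    [0.0,[-0.014,0.037,0],[0,0,0]],
    [0.0,[-0.014,0.037,0],[0,0,0]],
    [0.0,[0,0,0],[0,0,0]],
    [0.0,[0,0,0],[0,0,0]],
    [0.0,[0,0,0],[0,0,0]],
    [0.0,[0,0,0],[0,0,0]],
    [0.0,[0,0,0],[0,0,0]],
    [0.0,[0,0,0],[0,0,0]],
    [0.0,[0,0,0],[0,0,0]]
  ]
}}

```text
time: 11.33
eef_pos: [0.5717, 0.2458, 0.2056]
tcp_rot: [-0.008, 1.0, 0.0, 0.0]
contact_force: [0.3, 0.1, -0.2]
opening: 0.13
finger_force: 44.0
```

Run:
```python
from h import *
im,c=look("wrist","w4")
go((.5737,.254),.092,91)
```

```text
t=11.4 eef=[0.5718 0.246  0.2057] yaw_y=90.9 q6=-1.34 F=[ 0.0706  0.7933 -1.9605] op=0.13
 turn z -0.001 (alt 3.140); shift before turn [-0.002   0.008   0.1137], after turn [-0.002   0.008   0.1137] tilt 0.03
```

View pics/w4.png

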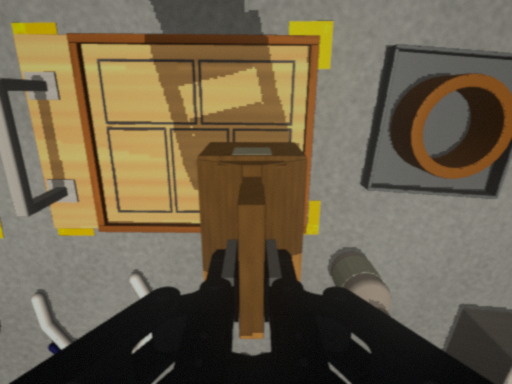

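The wrist view shows the held carton and the board outlines. The near row's top edge runs from (99,60) to (295,61), and the far-right outer corner is at (107,223). The fin top spans about (252,191) to (252,337).

Run:
```python
from h import *
c=cam("wrist",pose()); e=pose()[0]
P=cast(c,[(99,60),(295,61),(107,223)],.024)[:,:2];print(P,np.linalg.norm(P[0]-P[1]),np.linalg.norm(P[0]-P[2]))
d=P[1]-P[0];th=np.arctan2(-d[0],d[1]); Rm=R.from_euler('z',th).as_matrix()[:2,:2]
print("th",th,"centre",P[:2].mean(0)+Rm@[.0795,0],"from diag",(P[1]+P[2])/2)
F=cast(c,[(252,191),(252,205),(252,337)],e[2]-.068+.096)[:,:2];print(F,F-e[:2])
for n in SL: print(n,slot(n,(.5412,.1875),.012))
```

```text
[[0.4622 0.0936]
 [0.4599 0.2858]
 [0.6362 0.0784]] 0.19221155130383222 0.17473353013541418
th 0.011991015940614162 centre [0.5405 0.1906] from diag [0.548  0.1821]
[[0.5276 0.2442]
 [0.5335 0.2443]
 [0.5996 0.2455]] [[-0.0442 -0.0018]
 [-0.0383 -0.0017]
 [ 0.0279 -0.0005]]
FL [0.5734 0.2539]
FM [0.5742 0.1879]
FR [0.575  0.1219]
NL [0.4911 0.2364]
NR [0.4923 0.1374]
```

Call:
{"api": "move_arm", "payload": {
  "moves": [
    [0.0,[-0.005,0.009,0],[0,0,0]],
    [0.0,[0,0,0.02],[0,0,0]],
    [0.0,[0,0,0.025],[0,0,0]],
    [0.0,[0,0,0.025],[0,0,0]],
    [0.0,[0,0,0.02],[0,0,0]],
    [0.0,[0,0,0.01],[0,0,0]],
    [0.0,[0,0,0.006],[0,0,0]],
    [0.0,[0,0,0.004],[0,0,0]],
    [0.0,[0,0,0.002],[0,0,0]],
    [0.0,[0,0,0],[0,0,0]]
  ]
}}

```text
time: 12.22
eef_pos: [0.578, 0.2565, 0.0956]
tcp_rot: [-0.009, 1.0, 0.0, 0.002]
contact_force: [0.7, 0.5, 2.6]
opening: 0.127
finger_force: 44.4
```

Call:
{"api": "move_arm", "payload": {
  "moves": [
    [0.0,[0,0,0],[0,0,0]],
    [0.0,[0,0,0],[0,0,0]],
    [0.3,[0,0,0],[0,0,0]],
    [0.3,[0,0,0],[0,0,0]],
    [0.3,[0,0,0],[0,0,0]],
    [0.3,[0,0,0],[0,0,0]],
    [0.3,[0,0,-0.02],[0,0,0]],
    [0.3,[0,0,-0.03],[0,0,0]],
    [0.5,[0,0,-0.035],[0,0,0]],
    [0.6,[0,0,-0.025],[0,0,0]]
  ]
}}

```text
time: 13.05
eef_pos: [0.577, 0.2559, 0.2057]
tcp_rot: [-0.009, 1.0, 0.0, 0.001]
contact_force: [0.4, -0.3, 0.3]
opening: 0.575
finger_force: 0.0
```

Run:
```python
from h import *
im,c=look("wrist","w5"); cv2.imwrite("pics/w5c.png",cv2.resize(cv2.imread("pics/w5.png")[60:330,120:360],None,fx=2.2,fy=2.2,interpolation=cv2.INTER_CUBIC))
t,ct=look("top");print(cartons(t,ct,(280,170,440,300)))
print(proj(c,[[*slot("FL",(.541,.189),.012),.024+.096]]))
go((.42,-.243),.2,114.5)
```

```text
[[  0.4184  -0.244    0.098    0.0688  24.4922]
 [  0.5558  -0.1229   0.0986   0.0636 -72.7111]
 [  0.5532  -0.3862   0.111    0.0664 -53.978 ]]
[[252.2715 195.8167]]
t=13.2 eef=[0.5797 0.2566 0.21  ] yaw_y=91.0 q6=-1.33 F=[0.4054 0.3725 0.6314] op=0.60
 turn z -0.410 (alt 2.731); shift before turn [ 0.1684 -0.4968  0.0068], after turn [ 0.3526 -0.3884  0.0068] tilt 0.66
```

View pics/w5c.png

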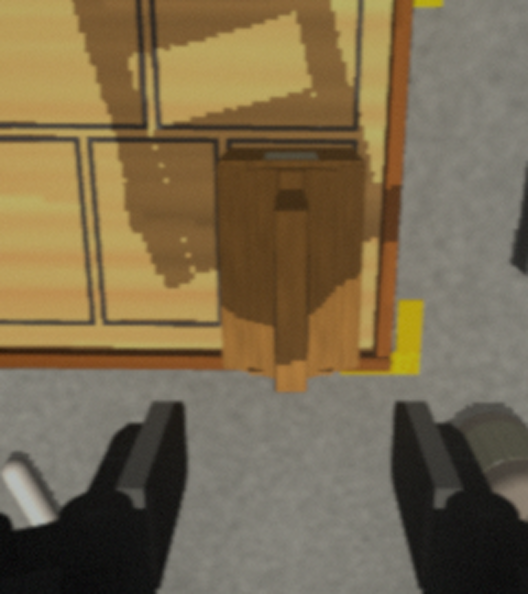

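B stands on far_left, about 4 mm too far in x and within tolerance. Next is carton C.

Call:
{"api": "move_arm", "payload": {
  "moves": [
    [0.6,[0,0,0],[0,0,-0.097]],
    [0.6,[0,0,0],[0,0,-0.097]],
    [0.6,[0,0,0],[0,0,-0.097]],
    [0.6,[0,0,0],[0,0,-0.097]],
    [0.6,[0.0246,-0.0285,0],[0,0,0]],
    [0.6,[0.0246,-0.0285,0],[0,0,0]],
    [0.6,[0.0246,-0.0285,0],[0,0,0]],
    [0.6,[0.0246,-0.0285,0],[0,0,0]],
    [0.6,[0.0246,-0.0285,0],[0,0,0]],
    [0.6,[0.0246,-0.0285,0],[0,0,0]]
  ]
}}

```text
time: 13.98
eef_pos: [0.5068, 0.0391, 0.2019]
tcp_rot: [-0.201, 0.979, 0.0, -0.001]
contact_force: [0.9, -0.9, 0.0]
opening: 0.6
finger_force: 0.0
```

Call:
{"api": "move_arm", "payload": {
  "moves": [
    [0.6,[0.0246,-0.0285,0],[0,0,0]],
    [0.6,[0.0246,-0.0285,0],[0,0,0]],
    [0.6,[0.0246,-0.0285,0],[0,0,0]],
    [0.6,[0.0246,-0.0285,0],[0,0,0]],
    [0.6,[0.0246,-0.0285,0],[0,0,0]],
    [0.6,[0.0246,-0.0285,0],[0,0,0]],
    [0.6,[0.0246,-0.0285,0],[0,0,0]],
    [0.6,[0.0246,-0.0285,0],[0,0,0]],
    [0.6,[0,0,0],[0,0,0]],
    [0.6,[0,0,0],[0,0,0]]
  ]
}}

```text
time: 14.82
eef_pos: [0.4162, -0.2478, 0.2022]
tcp_rot: [-0.199, 0.98, 0.001, -0.001]
contact_force: [-1.0, 0.4, 0.5]
opening: 0.598
finger_force: 0.0
```

```bash
cat >> h.py <<'E'
def wcart(im,c,exp,grow=0.075):
    """carton under the wrist camera: eaves/base contour of the blob nearest exp; centre by casting at z=.025"""
    hsv=cv2.cvtColor(im,cv2.COLOR_RGB2HSV); m=cv2.inRange(hsv,(8,80,20),(22,255,255))
    best=None
    for b in blobs(m,300):
        P=cast(c,b[:,0],.03)[:,:2]; d=np.hypot(*(P.mean(0)-exp))
        if best is None or d<best[0]: best=(d,b)
    b=best[1][:,0]
    for z in (0.0,.025,.05):
        P=cast(c,b,z)[:,:2].astype(np.float32);print(z,cv2.minAreaRect(P))
    cv2.imwrite("pics/wm.png",cv2.bitwise_and(im,im,mask=m)[:,:,::-1])
E
python3 - <<'E'
from h import *
im,c=look("wrist","w6"); 
wcart(im,c,(.419,-.244))
print(proj(c,[[.419,-.244,.096]]))
cv2.imwrite("pics/w6c.png",cv2.resize(cv2.imread("pics/w6.png")[90:260,170:340],None,fx=3,fy=3,interpolation=cv2.INTER_CUBIC))
go((.419,-.2445),.068,114.4)
E
```

```text
0.0 ((0.43414849042892456, -0.23499710857868195), (0.12679195404052734, 0.07215039432048798), 24.277841567993164)
0.025 ((0.4274821877479553, -0.23833516240119934), (0.11759905517101288, 0.0669192224740982), 24.277843475341797)
0.05 ((0.42081594467163086, -0.24167326092720032), (0.10840615630149841, 0.06168804317712784), 24.277841567993164)
[[255.1974 197.7866]]
t=14.9 eef=[ 0.4167 -0.2465  0.2022] yaw_y=113.1 q6=-2.72 F=[ 0.025   0.5816 -0.3939] op=0.60
 turn z -0.023 (alt 3.119); shift before turn [-0.003   0.0007  0.1342], after turn [-0.003   0.0006  0.1342] tilt 0.13
```

View pics/w6c.png

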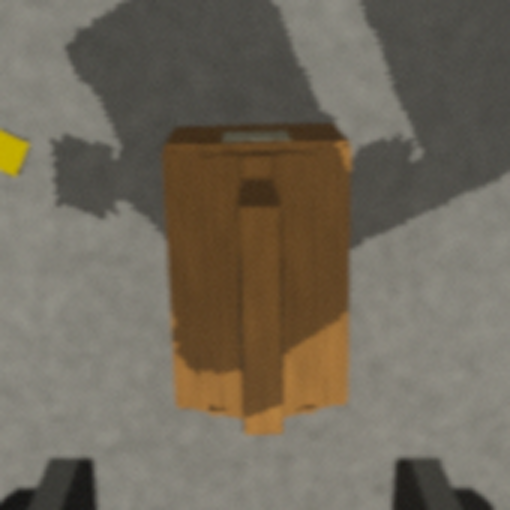

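The crop shows C squarely ahead, its fin top at about (257,159) to (258,234). That agrees with the prediction to 2 mm, so I'll grasp it.

Call:
{"api": "move_arm", "payload": {
  "moves": [
    [0.6,[-0.002,0.002,0.025],[0,0,0]],
    [0.6,[0,0,0.035],[0,0,0]],
    [0.6,[0,0,0.03],[0,0,0]],
    [0.6,[0,0,0.02],[0,0,0]],
    [0.6,[0,0,0.016],[0,0,0]],
    [0.6,[0,0,0.008],[0,0,0]],
    [0.6,[0,0,0],[0,0,0]],
    [0.2,[0,0,0],[0,0,0]],
    [0.0,[0,0,0],[0,0,0]],
    [0.0,[0,0,0],[0,0,0]]
  ],
  "grip_force": 40
}}

```text
time: 15.7
eef_pos: [0.4194, -0.2445, 0.0709]
tcp_rot: [-0.201, 0.979, -0.001, 0.001]
contact_force: [-0.5, 0.2, 0.3]
opening: 0.18
finger_force: 0.2
```

Call:
{"api": "move_arm", "payload": {
  "moves": [
    [0.0,[0,0,0],[0,0,0]],
    [0.0,[0,0,0],[0,0,0]],
    [0.0,[0,0,0],[0,0,0]],
    [0.0,[0,0,0],[0,0,0]],
    [0.0,[0,0,-0.01],[0,0,0]],
    [0.0,[0,0,-0.03],[0,0,0]],
    [0.0,[0,0,-0.035],[0,0,0]],
    [0.0,[0,0,-0.035],[0,0,0]],
    [0.0,[0,0,-0.02],[0,0,0]],
    [0.0,[0,0,0],[0,0,0]]
  ]
}}

```text
time: 16.53
eef_pos: [0.4208, -0.2462, 0.2059]
tcp_rot: [-0.201, 0.98, -0.005, 0.003]
contact_force: [-0.1, 0.3, -0.7]
opening: 0.13
finger_force: 45.1
```

Run:
```python
from h import *
print(get_state()["finger_force"])
go(slot("FM",(.541,.189),.012)+[.001,0],.2,90.7)
```

```text
45.052340626716614
t=16.5 eef=[ 0.4208 -0.2462  0.2059] yaw_y=113.2 q6=-2.71 F=[-0.1269  0.2519 -0.7036] op=0.13
 turn z 0.393 (alt -2.749); shift before turn [-0.3134  0.3396  0.0038], after turn [-0.1595  0.4337  0.0038] tilt 0.67
```

Call:
{"api": "move_arm", "payload": {
  "moves": [
    [0.0,[0,0,0],[0,0,0.098]],
    [0.0,[0,0,0],[0,0,0.098]],
    [0.0,[0,0,0],[0,0,0.098]],
    [0.0,[0,0,0],[0,0,0.098]],
    [0.0,[-0.0133,0.0361,0],[0,0,0]],
    [0.0,[-0.0133,0.0361,0],[0,0,0]],
    [0.0,[-0.0133,0.0361,0],[0,0,0]],
    [0.0,[-0.0133,0.0361,0],[0,0,0]],
    [0.0,[-0.0133,0.0361,0],[0,0,0]],
    [0.0,[-0.0133,0.0361,0],[0,0,0]]
  ]
}}

```text
time: 17.37
eef_pos: [0.4946, -0.0244, 0.1978]
tcp_rot: [-0.006, 1.0, 0.0, -0.001]
contact_force: [0.5, -0.4, -0.3]
opening: 0.13
finger_force: 44.9
```

Call:
{"api": "move_arm", "payload": {
  "moves": [
    [0.0,[-0.0133,0.0361,0],[0,0,0]],
    [0.0,[-0.0133,0.0361,0],[0,0,0]],
    [0.0,[-0.0133,0.0361,0],[0,0,0]],
    [0.0,[-0.0133,0.0361,0],[0,0,0]],
    [0.0,[-0.0133,0.0361,0],[0,0,0]],
    [0.0,[-0.0133,0.0361,0],[0,0,0]],
    [0.0,[0,0,0],[0,0,0]],
    [0.0,[0,0,0],[0,0,0]],
    [0.0,[0,0,0],[0,0,0]],
    [0.0,[0,0,0],[0,0,0]]
  ]
}}

```text
time: 18.2
eef_pos: [0.5715, 0.1903, 0.1983]
tcp_rot: [-0.006, 1.0, -0.0, -0.001]
contact_force: [1.0, -0.3, -1.4]
opening: 0.129
finger_force: 45.0
```

Run:
```python
from h import *
im,c=look("wrist","w7")
cv2.imwrite("pics/w7c.png",cv2.resize(cv2.imread("pics/w7.png")[20:350,100:430],None,fx=1.8,fy=1.8,interpolation=cv2.INTER_CUBIC))
e=pose()[0]; print([proj(c,[e[0]+o,e[1],e[2]+.028])[0] for o in(-.035,.035)])
go(slot("FM",(.541,.189),.012)+[.001,0],.093,90.7)
```

```text
[array([255.1316, 213.2297]), array([252.6158, 349.9516])]
t=18.2 eef=[0.5717 0.1901 0.1987] yaw_y=90.7 q6=-1.43 F=[-0.4286  0.0372 -1.3118] op=0.13
 turn z -0.000 (alt 3.141); shift before turn [-0.0034 -0.0007  0.1056], after turn [-0.0034 -0.0007  0.1056] tilt 0.08
```

View pics/w7c.png

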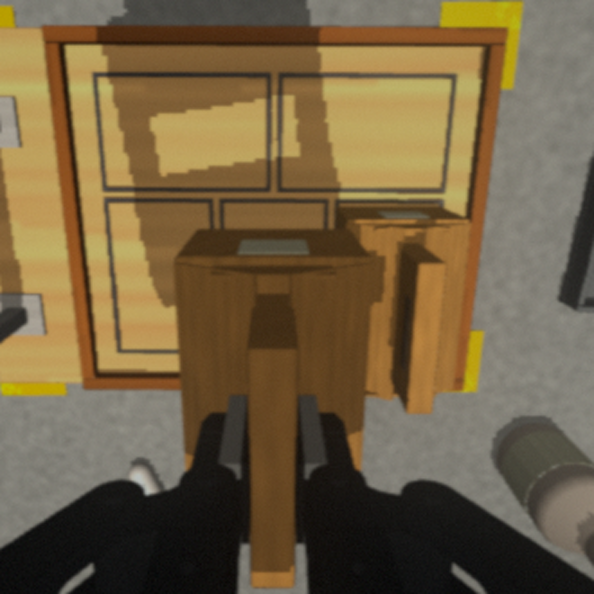

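Hover view: the held carton's fin matches the TCP. Outline FM's near edge is at crop (221–327,200), and B on FL is about 4 mm far but square.

Call:
{"api": "move_arm", "payload": {
  "moves": [
    [0.0,[-0.002,-0.001,0.01],[0,0,0]],
    [0.0,[0,0,0.02],[0,0,0]],
    [0.0,[0,0,0.02],[0,0,0]],
    [0.0,[0,0,0.02],[0,0,0]],
    [0.0,[0,0,0.015],[0,0,0]],
    [0.0,[0,0,0.01],[0,0,0]],
    [0.0,[0,0,0.006],[0,0,0]],
    [0.0,[0,0,0.003],[0,0,0]],
    [0.0,[0,0,0.001],[0,0,0]],
    [0.0,[0,0,0],[0,0,0]]
  ]
}}

```text
time: 19.08
eef_pos: [0.575, 0.1902, 0.0951]
tcp_rot: [-0.006, 1.0, 0.0, 0.001]
contact_force: [0.4, -0.1, -0.4]
opening: 0.132
finger_force: 44.9
```

Call:
{"api": "move_arm", "payload": {
  "moves": [
    [0.0,[0,0,0],[0,0,0]],
    [0.0,[0,0,0],[0,0,0]],
    [0.3,[0,0,0],[0,0,0]],
    [0.3,[0,0,0],[0,0,0]],
    [0.3,[0,0,0],[0,0,0]],
    [0.3,[0,0,0],[0,0,0]],
    [0.3,[0,0,-0.02],[0,0,0]],
    [0.3,[0,0,-0.03],[0,0,0]],
    [0.5,[0,0,-0.035],[0,0,0]],
    [0.6,[0,0,-0.025],[0,0,0]]
  ]
}}

```text
time: 19.92
eef_pos: [0.5749, 0.1904, 0.2072]
tcp_rot: [-0.007, 1.0, 0.0, 0.001]
contact_force: [-0.1, 0.5, 0.6]
opening: 0.573
finger_force: 0.0
```

Run:
```python
from h import *
t,ct=look("top");print(cartons(t,ct,(280,170,440,300)))
print(cartons(t,ct,(170,190,260,260),90))
go((.551,-.386),.2,36.3)
```

```text
[[  0.556   -0.1228   0.0988   0.0631 -72.8961]
 [  0.5532  -0.3862   0.111    0.0664 -53.978 ]]
[[  0.5487   0.2499   0.0923   0.0401 -89.4987]
 [  0.5408   0.1129   0.1972   0.1449   0.5151]]
t=20.0 eef=[0.5778 0.191  0.2135] yaw_y=90.8 q6=-1.43 F=[1.3092 0.6232 3.2582] op=0.60
 turn z 0.951 (alt -2.191); shift before turn [ 0.0347 -0.5766  0.0121], after turn [-0.449  -0.3633  0.0121] tilt 0.72
```

Call:
{"api": "move_arm", "payload": {
  "moves": [
    [0.6,[0,0,0],[0,0,0.119]],
    [0.6,[0,0,0],[0,0,0.119]],
    [0.6,[0,0,0],[0,0,0.119]],
    [0.6,[0,0,0],[0,0,0.119]],
    [0.6,[0,0,0],[0,0,0.119]],
    [0.6,[0,0,0],[0,0,0.119]],
    [0.6,[0,0,0],[0,0,0.119]],
    [0.6,[0,0,0],[0,0,0.119]],
    [0.6,[-0.0299,-0.0242,0],[0,0,0]],
    [0.6,[-0.0299,-0.0242,0],[0,0,0]]
  ]
}}

```text
time: 20.8
eef_pos: [0.5703, 0.1141, 0.2042]
tcp_rot: [0.451, 0.893, 0.0, 0.0]
contact_force: [-0.5, -0.6, -1.1]
opening: 0.599
finger_force: 0.0
```

Call:
{"api": "move_arm", "payload": {
  "moves": [
    [0.6,[-0.0299,-0.0242,0],[0,0,0]],
    [0.6,[-0.0299,-0.0242,0],[0,0,0]],
    [0.6,[-0.0299,-0.0242,0],[0,0,0]],
    [0.6,[-0.0299,-0.0242,0],[0,0,0]],
    [0.6,[-0.0299,-0.0242,0],[0,0,0]],
    [0.6,[-0.0299,-0.0242,0],[0,0,0]],
    [0.6,[-0.0299,-0.0242,0],[0,0,0]],
    [0.6,[-0.0299,-0.0242,0],[0,0,0]],
    [0.6,[-0.0299,-0.0242,0],[0,0,0]],
    [0.6,[-0.0299,-0.0242,0],[0,0,0]]
  ]
}}

```text
time: 21.63
eef_pos: [0.5515, -0.2726, 0.2043]
tcp_rot: [0.452, 0.892, 0.0, 0.0]
contact_force: [0.6, -0.8, -0.1]
opening: 0.6
finger_force: 0.0
```

Call:
{"api": "move_arm", "payload": {
  "moves": [
    [0.6,[-0.0299,-0.0242,0],[0,0,0]],
    [0.6,[-0.0299,-0.0242,0],[0,0,0]],
    [0.6,[-0.0299,-0.0242,0],[0,0,0]],
    [0.6,[0,0,0],[0,0,0]],
    [0.6,[0,0,0],[0,0,0]],
    [0.6,[0,0,0],[0,0,0]],
    [0.6,[0,0,0],[0,0,0]],
    [0.6,[0,0,0],[0,0,0]],
    [0.6,[0,0,0],[0,0,0]],
    [0.6,[0,0,0],[0,0,0]]
  ]
}}

```text
time: 22.47
eef_pos: [0.5467, -0.385, 0.2046]
tcp_rot: [0.452, 0.892, -0.0, 0.0]
contact_force: [-0.2, 0.5, 0.0]
opening: 0.604
finger_force: 0.0
```

```bash
cat >> h.py <<'E'
def fin(im,c,exp):
    """tool-frame-aligned carton: fin far end = lowest blob pixels; near the tool's x axis"""
    hsv=cv2.cvtColor(im,cv2.COLOR_RGB2HSV); m=cv2.inRange(hsv,(8,80,20),(22,255,255))
    bs=blobs(m,300); b=min(bs,key=lambda b:np.hypot(*(cast(c,b[:,0],.03)[:,:2].mean(0)-exp)))[:,0]
    (x,y),wh,a=cv2.minAreaRect(cast(c,b,.05)[:,:2].astype(np.float32))
    low=b[b[:,1]>=b[:,1].max()-2]; px=(low[:,0].mean(),b[:,1].max()+.5)
    E=cast(c,px,.096)[0,:2]; e,Rt=pose(); print("ang",a,wh,"low",px,"width",np.ptp(low[:,0]),"top row",b[:,1].min(),"x",b[:,0].min(),b[:,0].max())
    print("fin centre",E+Rt[:2,0]*.035)
E
python3 - <<'E'
from h import *
im=cv2.imread("pics/w6.png")[:,:,::-1].copy()
im,c=look("wrist","w8"); fin(im,c,(.551,-.386))
go((.551,-.386),.068,36.3)
t,ct=look("top");print(cartons(t,ct,(280,170,440,300)))
E
```

```text
ang 36.2170295715332 (0.06148279085755348, 0.10607322305440903) low (np.float64(257.5), np.float64(228.5)) width 13 top row 127 x 226 289
fin centre [ 0.5515 -0.3828]
t=22.5 eef=[ 0.5467 -0.3852  0.2046] yaw_y=36.3 q6=-1.40 F=[0.0536 0.6442 0.3944] op=0.60
 turn z -0.000 (alt 3.141); shift before turn [-0.0032  0.003   0.1366], after turn [-0.0032  0.003   0.1366] tilt 0.02
[[  0.3864  -0.437    0.2189   0.1056 -40.3912]
 [  0.5558  -0.1228   0.0988   0.0635 -72.8132]
 [  0.5531  -0.3863   0.111    0.0665 -53.9549]]
```

Call:
{"api": "move_arm", "payload": {
  "moves": [
    [0.6,[-0.0015,0.0045,0.025],[0,0,0]],
    [0.6,[0,0,0.035],[0,0,0]],
    [0.6,[0,0,0.03],[0,0,0]],
    [0.6,[0,0,0.02],[0,0,0]],
    [0.6,[0,0,0.018],[0,0,0]],
    [0.6,[0,0,0.008],[0,0,0]],
    [0.6,[0,0,0],[0,0,0]],
    [0.2,[0,0,0],[0,0,0]],
    [0.0,[0,0,0],[0,0,0]],
    [0.0,[0,0,0],[0,0,0]]
  ],
  "grip_force": 40
}}

```text
time: 23.4
eef_pos: [0.5519, -0.3855, 0.0706]
tcp_rot: [0.452, 0.892, -0.001, 0.002]
contact_force: [1.3, 1.0, 0.3]
opening: 0.181
finger_force: 0.1
```

Call:
{"api": "move_arm", "payload": {
  "moves": [
    [0.0,[0,0,0],[0,0,0]],
    [0.0,[0,0,0],[0,0,0]],
    [0.0,[0,0,0],[0,0,0]],
    [0.0,[0,0,0],[0,0,0]],
    [0.0,[0,0,-0.01],[0,0,0]],
    [0.0,[0,0,-0.03],[0,0,0]],
    [0.0,[0,0,-0.035],[0,0,0]],
    [0.0,[0,0,-0.035],[0,0,0]],
    [0.0,[0,0,-0.02],[0,0,0]],
    [0.0,[0,0,0],[0,0,0]]
  ]
}}

```text
time: 24.23
eef_pos: [0.553, -0.3866, 0.2057]
tcp_rot: [0.452, 0.892, -0.002, 0.005]
contact_force: [0.9, -0.2, 0.7]
opening: 0.129
finger_force: 44.3
```

Run:
```python
from h import *
print(get_state()["finger_force"])
go(slot("FR",(.541,.189),.012)+[.001,0],.2,90.7)
```

```text
44.31789457798004
t=24.2 eef=[ 0.553  -0.3866  0.2057] yaw_y=36.2 q6=-1.39 F=[ 0.8899 -0.1519  0.7433] op=0.13
 turn z -0.951 (alt 2.191); shift before turn [0.3981 0.3197 0.0019], after turn [-0.029   0.5097  0.0019] tilt 0.64
```

Call:
{"api": "move_arm", "payload": {
  "moves": [
    [0.0,[0,0,0],[0,0,-0.119]],
    [0.0,[0,0,0],[0,0,-0.119]],
    [0.0,[0,0,0],[0,0,-0.119]],
    [0.0,[0,0,0],[0,0,-0.119]],
    [0.0,[0,0,0],[0,0,-0.119]],
    [0.0,[0,0,0],[0,0,-0.119]],
    [0.0,[0,0,0],[0,0,-0.119]],
    [0.0,[0,0,0],[0,0,-0.118]],
    [0.0,[-0.0022,0.0392,0],[0,0,0]],
    [0.0,[-0.0022,0.0392,0],[0,0,0]]
  ]
}}

```text
time: 25.07
eef_pos: [0.5529, -0.3063, 0.1959]
tcp_rot: [-0.004, 1.0, 0.001, -0.001]
contact_force: [0.4, 1.0, -0.3]
opening: 0.132
finger_force: 44.3
```

Call:
{"api": "move_arm", "payload": {
  "moves": [
    [0.0,[-0.0022,0.0392,0],[0,0,0]],
    [0.0,[-0.0022,0.0392,0],[0,0,0]],
    [0.0,[-0.0022,0.0392,0],[0,0,0]],
    [0.0,[-0.0022,0.0392,0],[0,0,0]],
    [0.0,[-0.0022,0.0392,0],[0,0,0]],
    [0.0,[-0.0022,0.0392,0],[0,0,0]],
    [0.0,[-0.0022,0.0392,0],[0,0,0]],
    [0.0,[-0.0022,0.0392,0],[0,0,0]],
    [0.0,[-0.0022,0.0392,0],[0,0,0]],
    [0.0,[-0.0022,0.0392,0],[0,0,0]]
  ]
}}

```text
time: 25.9
eef_pos: [0.57, 0.088, 0.1965]
tcp_rot: [-0.006, 1.0, -0.0, -0.002]
contact_force: [0.8, 0.4, -1.7]
opening: 0.133
finger_force: 44.3
```

Call:
{"api": "move_arm", "payload": {
  "moves": [
    [0.0,[-0.0022,0.0392,0],[0,0,0]],
    [0.0,[0,0,0],[0,0,0]],
    [0.0,[0,0,0],[0,0,0]],
    [0.0,[0,0,0],[0,0,0]],
    [0.0,[0,0,0],[0,0,0]],
    [0.0,[0,0,0],[0,0,0]],
    [0.0,[0,0,0],[0,0,0]],
    [0.0,[0,0,0],[0,0,0]],
    [0.0,[0,0,0],[0,0,0]],
    [0.0,[0,0,0],[0,0,0]]
  ]
}}

```text
time: 26.73
eef_pos: [0.5733, 0.1249, 0.1984]
tcp_rot: [-0.006, 1.0, 0.0, 0.0]
contact_force: [-0.1, 1.0, -1.2]
opening: 0.133
finger_force: 44.3
```

Run:
```python
from h import *
im,c=look("wrist","w9")
e=pose()[0]
v=im.astype(int).sum(2)//3
print("pred fin ends",[proj(c,[e[0]+o,e[1],e[2]+.028])[0] for o in(-.035,.035)])
print(v[170:384:3,252])
go(slot("FR",(.541,.189),.012)+[.001,0],.093,90.7)
```

```text
pred fin ends [array([255.9501, 212.6529]), array([253.4248, 349.0056])]
[69 71 59 44 45 45 46 45 43 44 45 45 68 71 70 71 70 66 68 68 68 68 71 72
 70 71 73 71 70 68 69 67 70 71 71 70 69 71 67 64 66 66 68 66 68 65 64 65
 66 65 64 66 64 64 63 62 97 47 34 35 43 68 25 13 13 11 10 15 13 11  6 10]
t=26.8 eef=[0.5733 0.125  0.1984] yaw_y=90.7 q6=-1.54 F=[-0.1632  0.5452 -0.8035] op=0.13
 turn z -0.001 (alt 3.141); shift before turn [-0.0024 -0.0017  0.1054], after turn [-0.0024 -0.0017  0.1054] tilt 0.01
```

Call:
{"api": "move_arm", "payload": {
  "moves": [
    [0.0,[-0.005,-0.0017,0.01],[0,0,0]],
    [0.0,[0,0,0.02],[0,0,0]],
    [0.0,[0,0,0.02],[0,0,0]],
    [0.0,[0,0,0.02],[0,0,0]],
    [0.0,[0,0,0.015],[0,0,0]],
    [0.0,[0,0,0.01],[0,0,0]],
    [0.0,[0,0,0.006],[0,0,0]],
    [0.0,[0,0,0.003],[0,0,0]],
    [0.0,[0,0,0.001],[0,0,0]],
    [0.0,[0,0,0],[0,0,0]]
  ]
}}

```text
time: 27.62
eef_pos: [0.5791, 0.1238, 0.0942]
tcp_rot: [-0.006, 1.0, 0.0, 0.001]
contact_force: [-0.2, 0.6, -0.6]
opening: 0.134
finger_force: 44.3
```

Call:
{"api": "move_arm", "payload": {
  "moves": [
    [0.0,[0,0,0],[0,0,0]],
    [0.0,[0,0,0],[0,0,0]],
    [0.3,[0,0,0],[0,0,0]],
    [0.3,[0,0,0],[0,0,0]],
    [0.3,[0,0,0],[0,0,0]],
    [0.3,[0,0,0],[0,0,0]],
    [0.3,[0,0,-0.02],[0,0,0]],
    [0.3,[0,0,-0.03],[0,0,0]],
    [0.5,[0,0,-0.035],[0,0,0]],
    [0.6,[0,0,-0.025],[0,0,0]]
  ]
}}

```text
time: 28.45
eef_pos: [0.5789, 0.1237, 0.2061]
tcp_rot: [-0.006, 1.0, 0.0, 0.001]
contact_force: [0.7, -0.1, 0.4]
opening: 0.575
finger_force: 0.0
```

Run:
```python
from h import *
t,ct=look("top");print(cartons(t,ct,(280,170,440,300)))
go((.556,-.123),.2,17.1)
```

```text
[[  0.5558  -0.1228   0.0988   0.0635 -72.8132]]
t=28.5 eef=[0.5818 0.1239 0.2123] yaw_y=90.7 q6=-1.54 F=[1.9732 0.157  3.7736] op=0.60
 turn z 1.285 (alt -1.857); shift before turn [ 0.029  -0.2466  0.0119], after turn [-0.2284 -0.0975  0.0119] tilt 0.71
```

Call:
{"api": "move_arm", "payload": {
  "moves": [
    [0.6,[0,0,0],[0,0,0.117]],
    [0.6,[0,0,0],[0,0,0.117]],
    [0.6,[0,0,0],[0,0,0.117]],
    [0.6,[0,0,0],[0,0,0.117]],
    [0.6,[0,0,0],[0,0,0.117]],
    [0.6,[0,0,0],[0,0,0.117]],
    [0.6,[0,0,0],[0,0,0.117]],
    [0.6,[0,0,0],[0,0,0.117]],
    [0.6,[0,0,0],[0,0,0.117]],
    [0.6,[0,0,0],[0,0,0.117]]
  ]
}}

```text
time: 29.33
eef_pos: [0.5781, 0.1237, 0.203]
tcp_rot: [0.55, 0.835, -0.0, -0.0]
contact_force: [-0.5, 0.0, 0.3]
opening: 0.598
finger_force: 0.0
```

Call:
{"api": "move_arm", "payload": {
  "moves": [
    [0.6,[0,0,0],[0,0,0.115]],
    [0.6,[-0.0328,-0.0135,0],[0,0,0]],
    [0.6,[-0.0328,-0.0135,0],[0,0,0]],
    [0.6,[-0.0328,-0.0135,0],[0,0,0]],
    [0.6,[-0.0328,-0.0135,0],[0,0,0]],
    [0.6,[-0.0328,-0.0135,0],[0,0,0]],
    [0.6,[-0.0328,-0.0135,0],[0,0,0]],
    [0.6,[-0.0328,-0.0135,0],[0,0,0]],
    [0.6,[0,0,0],[0,0,0]],
    [0.6,[0,0,0],[0,0,0]]
  ]
}}

```text
time: 30.17
eef_pos: [0.555, -0.1252, 0.2031]
tcp_rot: [0.596, 0.803, 0.0, -0.0]
contact_force: [0.1, -0.1, 0.7]
opening: 0.598
finger_force: 0.0
```

Call:
{"api": "move_arm", "payload": {
  "moves": [
    [0.6,[0,0,0],[0,0,0]],
    [0.6,[0,0,0],[0,0,0]],
    [0.6,[0,0,0],[0,0,0]],
    [0.6,[0,0,0],[0,0,0]],
    [0.6,[0,0,0],[0,0,0]],
    [0.6,[0,0,0],[0,0,0]],
    [0.6,[0,0,0],[0,0,0]],
    [0.6,[0,0,0],[0,0,0]],
    [0.6,[0,0,0],[0,0,0]],
    [0.6,[0,0,0],[0,0,0]]
  ]
}}

```text
time: 31.0
eef_pos: [0.5553, -0.1235, 0.2033]
tcp_rot: [0.594, 0.804, 0.0, 0.0]
contact_force: [-0.7, -0.0, 0.0]
opening: 0.6
finger_force: 0.0
```

Run:
```python
from h import *
im,c=look("wrist","w10"); fin(im,c,(.556,-.123))
go((.556,-.123),.068,17.1)
```

```text
ang 17.112285614013672 (0.061531707644462585, 0.10491612553596497) low (np.float64(251.93333333333334), np.float64(225.5)) width 12 top row 124 x 220 283
fin centre [ 0.5552 -0.1212]
t=31.1 eef=[ 0.5553 -0.1236  0.2033] yaw_y=17.1 q6=-0.70 F=[0.4266 0.0543 0.2422] op=0.60
 turn z -0.001 (alt 3.141); shift before turn [0.0004 0.0008 0.1353], after turn [0.0004 0.0008 0.1353] tilt 0.00
```

Call:
{"api": "move_arm", "payload": {
  "moves": [
    [0.6,[0.003,0.0005,0.025],[0,0,0]],
    [0.6,[0,0,0.035],[0,0,0]],
    [0.6,[0,0,0.03],[0,0,0]],
    [0.6,[0,0,0.02],[0,0,0]],
    [0.6,[0,0,0.017],[0,0,0]],
    [0.6,[0,0,0.008],[0,0,0]],
    [0.6,[0,0,0],[0,0,0]],
    [0.2,[0,0,0],[0,0,0]],
    [0.0,[0,0,0],[0,0,0]],
    [0.0,[0,0,0],[0,0,0]]
  ],
  "grip_force": 40
}}

```text
time: 31.88
eef_pos: [0.5561, -0.121, 0.0701]
tcp_rot: [0.594, 0.804, 0.0, 0.002]
contact_force: [0.4, -0.5, 0.1]
opening: 0.182
finger_force: 0.0
```

Call:
{"api": "move_arm", "payload": {
  "moves": [
    [0.0,[0,0,0],[0,0,0]],
    [0.0,[0,0,0],[0,0,0]],
    [0.0,[0,0,0],[0,0,0]],
    [0.0,[0,0,0],[0,0,0]],
    [0.0,[0,0,-0.01],[0,0,0]],
    [0.0,[0,0,-0.03],[0,0,0]],
    [0.0,[0,0,-0.035],[0,0,0]],
    [0.0,[0,0,-0.035],[0,0,0]],
    [0.0,[0,0,-0.02],[0,0,0]],
    [0.0,[0,0,0],[0,0,0]]
  ]
}}

```text
time: 32.72
eef_pos: [0.5578, -0.1216, 0.2051]
tcp_rot: [0.594, 0.804, 0.001, 0.005]
contact_force: [0.1, -1.3, 0.0]
opening: 0.13
finger_force: 44.2
```

Run:
```python
from h import *
print(get_state()["finger_force"])
print(slot("NR",(.541,.189),.012))
go(slot("NR",(.541,.189),.012),.2,0.7)
```

```text
44.21339929103851
[0.4921 0.1389]
t=32.7 eef=[ 0.5578 -0.1216  0.2051] yaw_y=17.1 q6=-0.69 F=[ 0.0731 -1.3472  0.0472] op=0.13
 turn z 0.286 (alt -2.856); shift before turn [0.2683 0.0137 0.0033], after turn [ 0.2613 -0.0626  0.0033] tilt 0.64
```

Call:
{"api": "move_arm", "payload": {
  "moves": [
    [0.0,[0,0,0],[0,0,0.095]],
    [0.0,[0,0,0],[0,0,0.095]],
    [0.0,[0,0,0],[0,0,0.096]],
    [0.0,[0.0373,-0.0089,0],[0,0,0]],
    [0.0,[0.0373,-0.0089,0],[0,0,0]],
    [0.0,[0.0373,-0.0089,0],[0,0,0]],
    [0.0,[0.0373,-0.0089,0],[0,0,0]],
    [0.0,[0.0373,-0.0089,0],[0,0,0]],
    [0.0,[0.0373,-0.0089,0],[0,0,0]],
    [0.0,[0.0373,-0.0089,0],[0,0,0]]
  ]
}}

```text
time: 33.55
eef_pos: [0.4876, 0.1414, 0.1968]
tcp_rot: [0.703, 0.711, -0.001, -0.001]
contact_force: [1.4, 0.6, -0.5]
opening: 0.129
finger_force: 44.1
```

Call:
{"api": "move_arm", "payload": {
  "moves": [
    [0.0,[0,0,0],[0,0,0]],
    [0.0,[0,0,0],[0,0,0]],
    [0.0,[0,0,0],[0,0,0]],
    [0.0,[0,0,0],[0,0,0]],
    [0.0,[0,0,0],[0,0,0]],
    [0.0,[0,0,0],[0,0,0]],
    [0.0,[0,0,0],[0,0,0]],
    [0.0,[0,0,0],[0,0,0]],
    [0.0,[0,0,0],[0,0,0]],
    [0.0,[0,0,0],[0,0,0]]
  ]
}}

```text
time: 34.38
eef_pos: [0.4896, 0.1396, 0.1983]
tcp_rot: [0.703, 0.711, -0.0, 0.0]
contact_force: [-0.7, 0.4, -0.7]
opening: 0.13
finger_force: 44.1
```

Run:
```python
from h import *
im,c=look("wrist","w11")
e,Rt=pose(); f=lambda o:proj(c,[*(e[:2]+Rt[:2,0]*o),e[2]+.028])[0]
v=im.astype(int).sum(2)//3
print("pred fin ends",f(.035),f(-.035))
print(v[170:384:3,252]);print(v[170:384:3,248])
go(slot("NR",(.541,.189),.012),.093,.7)
```

```text
pred fin ends [250.2626 209.496 ] [250.3093 346.5417]
[ 71  74  74  64  44  44  44  44  42  42  43  44  43  60  72  73  73  69
  70  71  72  72  71  71  73  71  72  73  73  70  70  69  70  69  72  70
  70  72  70  71  67  69  68  68  70  68  66  67  65  66  67  66  67  66
  66  66  64  66 118 126 129 124  31  14  13  13  14  13  12   9  11   6]
[ 70  75  74  67  43  41  44  40  44  45  40  42  44  59  75  75  75  75
  72  74  72  73  71  73  71  72  71  70  73  72  69  72  70  71  70  73
  73  74  75  72  72  70  71  70  69  68  65  67  67  68  65  66  68  67
  67  67  66  67 119 126 128 129  24  14  15  11  14  16  11  10  11  13]
t=34.4 eef=[0.4896 0.1397 0.1984] yaw_y=0.7 q6=0.07 F=[ 0.0425  0.5954 -0.6919] op=0.14
 turn z -0.000 (alt 3.141); shift before turn [-0.0008  0.0025  0.1054], after turn [-0.0008  0.0025  0.1054] tilt 0.00
```

Call:
{"api": "move_arm", "payload": {
  "moves": [
    [0.0,[-0.001,0.0015,0.01],[0,0,0]],
    [0.0,[0,0,0.02],[0,0,0]],
    [0.0,[0,0,0.02],[0,0,0]],
    [0.0,[0,0,0.02],[0,0,0]],
    [0.0,[0,0,0.015],[0,0,0]],
    [0.0,[0,0,0.01],[0,0,0]],
    [0.0,[0,0,0.006],[0,0,0]],
    [0.0,[0,0,0.003],[0,0,0]],
    [0.0,[0,0,0.001],[0,0,0]],
    [0.0,[0,0,0],[0,0,0]]
  ]
}}

```text
time: 35.27
eef_pos: [0.4918, 0.1389, 0.0941]
tcp_rot: [0.703, 0.711, 0.001, 0.001]
contact_force: [0.6, 0.4, -1.5]
opening: 0.131
finger_force: 44.1
```

Call:
{"api": "move_arm", "payload": {
  "moves": [
    [0.0,[0,0,0],[0,0,0]],
    [0.0,[0,0,0],[0,0,0]],
    [0.3,[0,0,0],[0,0,0]],
    [0.3,[0,0,0],[0,0,0]],
    [0.3,[0,0,0],[0,0,0]],
    [0.3,[0,0,0],[0,0,0]],
    [0.3,[0,0,-0.02],[0,0,0]],
    [0.3,[0,0,-0.03],[0,0,0]],
    [0.3,[0,0,-0.035],[0,0,0]],
    [0.4,[0,0,-0.025],[0,0,0]]
  ]
}}

```text
time: 36.1
eef_pos: [0.4916, 0.1389, 0.206]
tcp_rot: [0.703, 0.711, 0.001, 0.001]
contact_force: [1.5, 0.4, 0.2]
opening: 0.398
finger_force: 0.0
```

Call:
{"api": "move_arm", "payload": {
  "moves": [
    [0.4,[0,0,0],[0,0,-0.12]],
    [0.4,[0,0,0],[0,0,-0.12]],
    [0.4,[0,0,0],[0,0,-0.12]],
    [0.4,[0,0,0],[0,0,-0.12]],
    [0.4,[0,0,0],[0,0,-0.12]],
    [0.4,[0,0,0],[0,0,-0.12]],
    [0.4,[0,0,0],[0,0,-0.12]],
    [0.4,[0,0,0],[0,0,-0.12]],
    [0.4,[0,0,0],[0,0,-0.12]],
    [0.4,[0,0,0],[0,0,-0.12]]
  ]
}}

```text
time: 36.93
eef_pos: [0.4909, 0.1388, 0.2032]
tcp_rot: [0.176, 0.984, -0.0, -0.0]
contact_force: [-0.3, 0.1, 0.1]
opening: 0.398
finger_force: 0.0
```

Call:
{"api": "move_arm", "payload": {
  "moves": [
    [0.4,[0,0,0],[0,0,-0.12]],
    [0.4,[0,0,0],[0,0,-0.12]],
    [0.4,[0,0,0],[0,0,-0.12]],
    [0.4,[0.01,-0.033,0],[0,0,0]],
    [0.4,[0.01,-0.033,0],[0,0,0]],
    [0.4,[0.01,-0.033,0],[0,0,0]],
    [0.4,[0,0,0],[0,0,0]],
    [0.4,[0,0,0],[0,0,0]],
    [0.4,[0,0,0],[0,0,0]],
    [0.4,[0,0,0],[0,0,0]]
  ]
}}

```text
time: 37.77
eef_pos: [0.4613, 0.0405, 0.2034]
tcp_rot: [-0.001, 1.0, 0.0, 0.0]
contact_force: [0.3, -0.1, 0.4]
opening: 0.396
finger_force: 0.0
```

Run:
```python
from h import *
im,c=look("wrist","w12")
b=np.array((.541,.189))
bar=b+R.from_euler('z',.012).as_matrix()[:2,:2]@[0,-.155]; print(bar,proj(c,[*bar,.091]))
go(bar,.068,90.7)
t,ct=look("top");print(cartons(t,ct,(280,170,440,300)))
```

```text
[0.5429 0.034 ] [[245.628  270.9864]]
t=37.8 eef=[0.4613 0.0406 0.2034] yaw_y=90.1 q6=-1.71 F=[-0.517  -0.0816  0.5654] op=0.40
 turn z -0.010 (alt 3.132); shift before turn [-0.0815 -0.0069  0.1354], after turn [-0.0814 -0.0076  0.1354] tilt 0.01
[[ 0.4178 -0.0327  0.1701  0.0256  0.1813]]
```

View pics/w12.png

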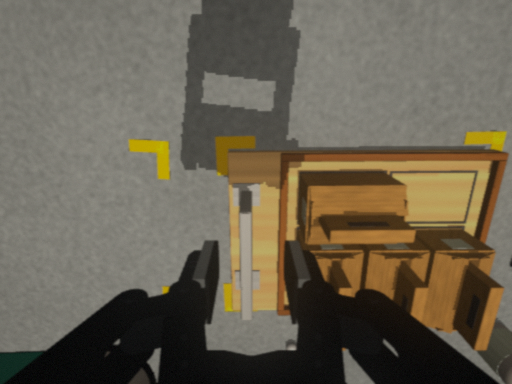

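The wrist view shows all four cartons on their outlines: three in the far row and one on near_right. The bar is at image column ~246, as predicted. Next I'll move above the bar and re-measure the dispatch corners, which are clear now.

Call:
{"api": "move_arm", "payload": {
  "moves": [
    [0.4,[-0.027,-0.0025,0],[0,0,-0.01]],
    [0.4,[-0.027,-0.0025,0],[0,0,0]],
    [0.4,[-0.027,-0.0026,0],[0,0,0]],
    [0.4,[0,0,0.025],[0,0,0]],
    [0.4,[0,0,0.025],[0,0,0]],
    [0.4,[0,0,0.025],[0,0,0]],
    [0.4,[0,0,0],[0,0,0]],
    [0.4,[0,0,0],[0,0,0]],
    [0.4,[0,0,0],[0,0,0]],
    [0.4,[0,0,0],[0,0,0]]
  ]
}}

```text
time: 38.7
eef_pos: [0.5437, 0.033, 0.1306]
tcp_rot: [-0.006, 1.0, -0.0, 0.002]
contact_force: [-0.5, 0.3, -0.1]
opening: 0.402
finger_force: 0.0
```

```bash
cat >> h.py <<'E'
def corners(im,c,xmin=285):
    hsv=cv2.cvtColor(im,cv2.COLOR_RGB2HSV); y=cv2.inRange(hsv,(24,120,70),(36,255,255)); y[:,:xmin]=0
    out=[]
    for b in blobs(y,15):
        (u,v),wh,a=cv2.minAreaRect(b[:,0].astype(np.float32)); out.append([*cast(c,(u,v),0)[0][:2],*cast(c,b[:,0].mean(0),0)[0][:2],*wh])
    return np.array(out)
E
python3 - <<'E'
from h import *
im,c=look("top"); k=corners(im,c); print(k)
if len(k)==4:
  for j in (0,2):
    P=k[:,j:j+2]; P=P[np.argsort(P[:,0])]; n=P[:2][np.argsort(P[:2,1])]; f=P[2:][np.argsort(P[2:,1])]
    d=n[1]-n[0]+f[1]-f[0]; g=f.sum(0)-n.sum(0)
    th=(np.arctan2(-d[0],d[1])+np.arctan2(g[1],g[0]))/2; ctr=P.mean(0)
    b=ctr+.0285*np.array([-np.sin(th),np.cos(th)]); print("ctr",ctr,"th",np.arctan2(-d[0],d[1]),np.arctan2(g[1],g[0]),"sizes",np.linalg.norm(d)/2,np.linalg.norm(g)/2,"board goal",b)
go((.5429,.034),.066,90.7)
E
```

```text
[[ 0.4374 -0.3612  0.4314 -0.3658 14.8791 14.9558]
 [ 0.4529 -0.0789  0.4478 -0.072  15.0325 14.7257]
 [ 0.631  -0.3707  0.6359 -0.3776 15.     14.    ]
 [ 0.6465 -0.0883  0.6521 -0.0833 13.     14.    ]]
ctr [ 0.5419 -0.2248] th -0.05470982839038671 -0.04903832567201308 sizes 0.2827426385825 0.19386886901366476 board goal [ 0.5434 -0.1963]
ctr [ 0.5418 -0.2247] th -0.055256190100332336 -0.056360195133872415 sizes 0.29449394282611213 0.20473553263806732 board goal [ 0.5434 -0.1962]
t=38.8 eef=[0.5436 0.0329 0.1306] yaw_y=90.7 q6=-1.71 F=[-0.7515 -0.2195  0.288 ] op=0.40
 turn z -0.001 (alt 3.141); shift before turn [0.001  0.0011 0.0646], after turn [0.001  0.0011 0.0646] tilt 0.23
```

Call:
{"api": "move_arm", "payload": {
  "moves": [
    [0.4,[0.001,0.001,0.025],[0,0,0]],
    [0.4,[0,0,0.02],[0,0,0]],
    [0.4,[0,0,0.013],[0,0,0]],
    [0.4,[0,0,0.006],[0,0,0]],
    [0.4,[0,0,0],[0,0,0]],
    [0.4,[0,0,0],[0,0,0]],
    [0.2,[0,0,0],[0,0,0]],
    [0.1,[0,0,0],[0,0,0]],
    [0.0,[0,0,0],[0,0,0]],
    [0.0,[0,0,0],[0,0,0]]
  ],
  "grip_force": 60
}}

```text
time: 39.58
eef_pos: [0.5425, 0.0341, 0.0662]
tcp_rot: [-0.005, 1.0, 0.0, 0.002]
contact_force: [-0.8, 2.2, 6.8]
opening: 0.125
finger_force: 59.7
```

Call:
{"api": "move_arm", "payload": {
  "moves": [
    [0.0,[0,0,0],[0,0,0]],
    [0.0,[0,0,0],[0,0,0]],
    [0.0,[0,0,0],[0,0,0]],
    [0.0,[0,0,0],[0,0,0]],
    [0.0,[0,0,0],[0,0,0]],
    [0.0,[0,0,0],[0,0,0]],
    [0.0,[0,0,0],[0,0,0]],
    [0.0,[0,0,0],[0,0,0]],
    [0.0,[0,0,0],[0,0,0]],
    [0.0,[0,0,0],[0,0,0]]
  ],
  "grip_force": 110
}}

```text
time: 40.42
eef_pos: [0.5429, 0.0339, 0.0663]
tcp_rot: [-0.006, 1.0, 0.0, 0.002]
contact_force: [-0.1, 1.4, 5.3]
opening: 0.122
finger_force: 107.8
```

Run:
```python
from h import *
s=get_state();print(s["finger_force"],s["wrist_torque"]);go((.535,-.3511),.066,86.9)
```

```text
107.77413725852966 [ 0.3113 -0.0187 -0.0135]
t=40.4 eef=[0.5429 0.0339 0.0663] yaw_y=90.6 q6=-1.71 F=[-0.065   1.4083  5.3188] op=0.12
 turn z 0.065 (alt -3.076); shift before turn [ 0.0122 -0.3849  0.0003], after turn [-0.0129 -0.3849  0.0003] tilt 0.23
```

Call:
{"api": "move_arm", "payload": {
  "moves": [
    [0.0,[0,-0.003,0],[0,0,0.0015]],
    [0.0,[0,-0.006,0],[0,0,0.0015]],
    [0.0,[0,-0.009,0],[0,0,0.0015]],
    [0.0,[0,-0.011,0],[0,0,0.0015]],
    [0.0,[0,-0.012,0],[0,0,0.002]],
    [0.0,[0,-0.012,0],[0,0,0.002]],
    [0.0,[0,-0.012,0],[0,0,0.002]],
    [0.0,[0,-0.012,0],[0,0,0.002]],
    [0.0,[0,-0.012,0],[0,0,0.002]],
    [0.0,[0,-0.012,0],[0,0,0.002]]
  ]
}}

```text
time: 41.25
eef_pos: [0.5428, -0.0662, 0.0663]
tcp_rot: [0.004, 1.0, 0.001, 0.002]
contact_force: [0.4, 7.6, 8.6]
opening: 0.119
finger_force: 108.1
```

Call:
{"api": "move_arm", "payload": {
  "moves": [
    [0.0,[0,-0.012,0],[0,0,0.002]],
    [0.0,[0,-0.012,0],[0,0,0.002]],
    [0.0,[0,-0.012,0],[0,0,0.002]],
    [0.0,[0,-0.012,0],[0,0,0.002]],
    [0.0,[0,-0.012,0],[0,0,0.002]],
    [0.0,[0,-0.012,0],[0,0,0.002]],
    [0.0,[0,-0.012,0],[0,0,0.002]],
    [0.0,[0,-0.01,0],[0,0,0.002]],
    [0.0,[0,-0.007,0],[0,0,0.002]],
    [0.0,[0,-0.003,0],[0,0,0.002]]
  ]
}}

```text
time: 42.08
eef_pos: [0.5412, -0.1708, 0.0663]
tcp_rot: [0.014, 1.0, 0.001, 0.001]
contact_force: [1.0, 8.7, 8.1]
opening: 0.116
finger_force: 108.3
```

Run:
```python
from h import *
s=get_state();print(s["finger_force"],s["wrist_torque"]);go((.535,-.3511),.066,86.9)
im,c=look("top","t2")
hsv=cv2.cvtColor(im,cv2.COLOR_RGB2HSV); m=cv2.inRange(hsv,(8,80,30),(22,255,255)); 
for b in blobs(m,200): print(b[:,0].min(0),b[:,0].max(0),cv2.minAreaRect(cast(c,b[:,0],.034)[:,:2].astype(np.float32)))
```

```text
108.29796195030212 [ 1.2658 -0.0241  0.0576]
t=42.1 eef=[ 0.5412 -0.1708  0.0663] yaw_y=88.4 q6=-2.03 F=[1.0451 8.6731 8.1484] op=0.12
 turn z 0.026 (alt -3.116); shift before turn [ 0.0011 -0.1804 -0.0001], after turn [-0.0036 -0.1804 -0.0001] tilt 0.19
[  0 299] [ 63 383] ((0.21359780430793762, 0.6741243600845337), (0.22509998083114624, 0.17754654586315155), 0.6332666277885437)
[ 97 213] [135 247] ((0.5212575793266296, 0.4480855166912079), (0.09670733660459518, 0.10923793166875839), 0.5273162722587585)
[237 187] [365 383] ((0.37634339928627014, -0.07603757083415985), (0.36154788732528687, 0.5398890972137451), 88.4593276977539)
[35 79] [ 61 144] ((0.8680292367935181, 0.6660096049308777), (0.200860857963562, 0.07632443308830261), 3.6689603328704834)
[455  77] [511 158] ((0.8599897027015686, -0.6294590830802917), (0.228351891040802, 0.17623944580554962), 7.720794677734375)
```

Call:
{"api": "move_arm", "payload": {
  "moves": [
    [0.0,[0,-0.004,0],[0,0,0.002]],
    [0.0,[0,-0.008,0],[0,0,0.002]],
    [0.0,[0,-0.011,0],[0,0,0.002]],
    [0.0,[0,-0.012,0],[0,0,0.002]],
    [0.0,[0,-0.012,0],[0,0,0.002]],
    [0.0,[0,-0.012,0],[0,0,0.002]],
    [0.0,[0,-0.012,0],[0,0,0.002]],
    [0.0,[0,-0.012,0],[0,0,0.002]],
    [0.0,[0,-0.012,0],[0,0,0.002]],
    [0.0,[0,-0.012,0],[0,0,0.002]]
  ]
}}

```text
time: 42.97
eef_pos: [0.5372, -0.277, 0.0663]
tcp_rot: [0.024, 1.0, 0.001, 0.001]
contact_force: [0.0, 7.5, 9.4]
opening: 0.119
finger_force: 108.3
```

Call:
{"api": "move_arm", "payload": {
  "moves": [
    [0.0,[0,-0.012,0],[0,0,0.001]],
    [0.0,[0,-0.012,0],[0,0,0.001]],
    [0.0,[0,-0.012,0],[0,0,0.001]],
    [0.0,[0,-0.011,0],[0,0,0.001]],
    [0.0,[0,-0.009,0],[0,0,0.001]],
    [0.0,[0,-0.007,0],[0,0,0.001]],
    [0.0,[0,-0.005,0],[0,0,0]],
    [0.0,[0,-0.003,0],[0,0,0]],
    [0.0,[0,-0.001,0],[0,0,0]],
    [0.0,[0,0,0],[0,0,0]]
  ]
}}

```text
time: 43.8
eef_pos: [0.5335, -0.349, 0.0663]
tcp_rot: [0.027, 1.0, 0.001, 0.001]
contact_force: [0.4, 5.1, 8.2]
opening: 0.117
finger_force: 108.2
```

Run:
```python
from h import *
s=get_state();print(s["finger_force"],s["wrist_torque"]);go((.535,-.3511),.066,86.9)
im,c=look("top","t3")
print(corners(im,c))
```

```text
108.1837785243988 [ 0.9594 -0.0267 -0.0187]
t=43.8 eef=[ 0.5335 -0.349   0.0663] yaw_y=87.0 q6=-2.26 F=[0.4277 5.0508 8.1703] op=0.12
 turn z 0.001 (alt -3.141); shift before turn [-0.0016 -0.002   0.0003], after turn [-0.0016 -0.002   0.0003] tilt 0.15
[[ 0.4529 -0.0789  0.448  -0.0726 15.0325 14.7257]
 [ 0.631  -0.3707  0.6364 -0.3773 15.     14.    ]
 [ 0.6465 -0.0883  0.6512 -0.0839 13.     14.    ]]
```

Call:
{"api": "move_arm", "payload": {
  "moves": [
    [0.0,[-0.001,-0.002,0],[0,0,0]],
    [0.0,[0,0,0],[0,0,0]],
    [0.2,[0,0,0],[0,0,0]],
    [0.4,[0,0,0],[0,0,0]],
    [0.4,[0,0,0],[0,0,0]],
    [0.4,[0,0,0],[0,0,0]],
    [0.4,[0,0,-0.015],[0,0,0]],
    [0.4,[0,0,-0.03],[0,0,0]],
    [0.4,[0,0,-0.035],[0,0,0]],
    [0.4,[0,0,-0.035],[0,0,0]]
  ]
}}

```text
time: 44.68
eef_pos: [0.5325, -0.3518, 0.1791]
tcp_rot: [0.027, 1.0, 0.001, -0.001]
contact_force: [1.2, -0.4, 1.4]
opening: 0.395
finger_force: 0.0
```

Call:
{"api": "move_arm", "payload": {
  "moves": [
    [0.4,[0,0,-0.025],[0,0,0]],
    [0.4,[0.02,-0.03,0],[0,0,0]],
    [0.4,[0.02,-0.03,0],[0,0,0]],
    [0.4,[0.02,-0.03,0],[0,0,0]],
    [0.4,[0.02,-0.03,0],[0,0,0]],
    [0.4,[0.02,-0.03,0],[0,0,0]],
    [0.4,[0,0,0],[0,0,0]],
    [0.4,[0,0,0],[0,0,0]],
    [0.4,[0,0,0],[0,0,0]],
    [0.4,[0,0,0],[0,0,0]]
  ]
}}

```text
time: 45.52
eef_pos: [0.4261, -0.4957, 0.204]
tcp_rot: [0.026, 1.0, 0.0, -0.0]
contact_force: [0.3, 1.0, -0.7]
opening: 0.399
finger_force: 0.0
```

Run:
```python
from h import *
im,c=look("top"); cv2.imwrite("pics/fin.png",cv2.resize(im[170:290,280:420,::-1],None,fx=4.5,fy=4.5,interpolation=cv2.INTER_CUBIC))
print(corners(im,c))
hsv=cv2.cvtColor(im,cv2.COLOR_RGB2HSV); m=cv2.inRange(hsv,(8,80,30),(22,255,255)); m[:,:285]=0;m[:,430:]=0;m[:170]=0;m[280:]=0
for b in blobs(m,200): print(b[:,0].min(0),b[:,0].max(0),cv2.minAreaRect(cast(c,b[:,0],.034)[:,:2].astype(np.float32)))
go((0.5,-.5),.2)
# expected projections of board corners/outlines for goal pose
b=np.array((.5434,-.1963));Rm=R.from_euler('z',-.0545).as_matrix()[:2,:2]
q=lambda x,y,z:(proj(c,[*(b+Rm@[x,y]),z])[0]-[280,170])*4.5
for n in SL: print(n,"fin top",q(*SL[n],.12))
print("batten outer",[q(x,y,.034) for x in(-.1015,.1015) for y in (-.118,.118)])
```

```text
[[ 0.436  -0.3606  0.4306 -0.366  15.     15.    ]
 [ 0.4529 -0.0789  0.448  -0.0725 15.0325 14.7257]
 [ 0.631  -0.3707  0.6364 -0.3775 15.     14.    ]
 [ 0.6465 -0.0883  0.6518 -0.0839 13.     14.    ]]
[299 187] [404 264] ((0.5399301052093506, -0.22387710213661194), (0.2925243377685547, 0.20349420607089996), 86.86367797851562)
t=45.6 eef=[ 0.4263 -0.4955  0.2041] yaw_y=87.1 q6=-2.53 F=[-1.0662 -0.22    0.4484] op=0.40
 shift [-0.0738 -0.0007  0.0041] tilt 0.03
FL fin top [196.5964 173.2686]
FM fin top [307.9852 180.2759]
FR fin top [419.5498 187.2942]
NL fin top [218.2682 314.6512]
NR fin top [386.9171 325.4276]
batten outer [array([461.8829, 417.7391]), array([ 84.969 , 393.4219]), array([471.2097,  96.5   ]), array([101.6073,  73.4945])]
```

View pics/fin.png

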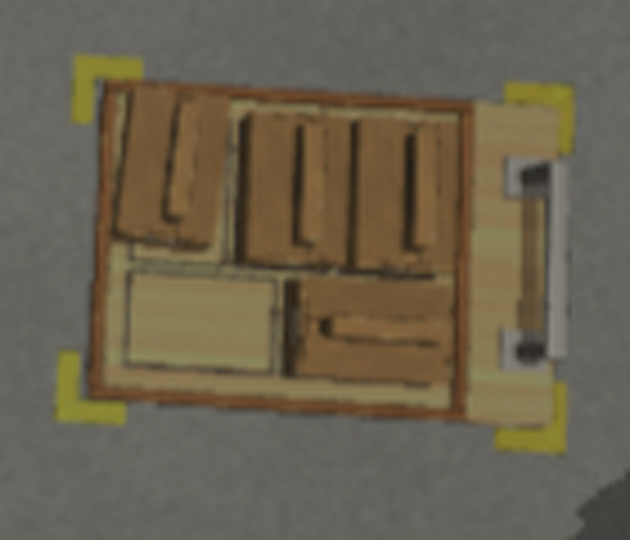

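The last picture shows the board square in the tape corners, and FM, FR and NR on their outlines. The far_left carton (crop (170,165)) has been knocked about 10 mm and turned a few degrees. I'll quantify that, and use the earlier saved images to find out when it happened.

Run:
```python
from h import *
Rt=R.from_quat([-.001,1,0,0]).as_matrix()
c=cam("wrist",(np.array([.4613,.0406,.2034]),Rt))
im=cv2.imread("pics/w12.png"); hsv=cv2.cvtColor(im,cv2.COLOR_BGR2HSV)
sub=hsv[232:262,325:500]; m=((sub[:,:,1]<75)&(sub[:,:,2]>45)&(sub[:,:,2]<140)).astype(np.uint8)
n,l,st,ce=cv2.connectedComponentsWithStats(m)
for s,k in zip(st[1:],ce[1:]):
    if s[4]>12: print("grey",k+[325,232],s)
b=np.array((.541,.189));Rm=R.from_euler('z',.012).as_matrix()[:2,:2]
for n in("FL","FM","FR"):
    ctr=np.array(SL[n])
    print(n,"label?",proj(c,[*(b+Rm@(ctr+[-.0465,0])),.024+.045])[0],"fin far/near",[proj(c,[*(b+Rm@(ctr+[o,0])),.12])[0] for o in(-.035,.035)])
# top t2
im=cv2.imread("pics/t2.png");ct=cam("top")
cv2.imwrite("pics/t2c.png",im[170:290,200:400])
e=np.array((.5412,-.1708)); th=np.radians(88.4-90); Rm=R.from_euler('z',th).as_matrix()[:2,:2]; b=e-Rm@[0,-.155]
print("t2 board",b,[ (n,proj(ct,[*(b+Rm@SL[n]),.12])[0]) for n in("FL","FM","FR")])
g=im.astype(int).sum(2)//3
for v in (205,210,215): print(v,g[v,236:300])
```

```text
grey [494.0794 243.5596] [161   0  14  30 277]
grey [457.6566 244.1446] [119   8  29   9 166]
grey [396.     245.9286] [62 12 18  5 42]
grey [331.8837 246.907 ] [ 0 14 17  3 43]
FL label? [463.0186 245.7607] fin far/near [array([499.0666, 285.4549]), array([480.6761, 349.0138])]
FM label? [398.0031 246.2838] fin far/near [array([423.001 , 286.0323]), array([410.4724, 349.4962])]
FR label? [333.0834 246.8061] fin far/near [array([347.0666, 286.6088]), array([340.3804, 349.9779])]
t2 board [ 0.5455 -0.0159] [('FL', array([255.7238, 207.7649])), ('FM', array([280.4232, 208.6655])), ('FR', array([305.1525, 209.5673]))]
205 [105 106 101  88  86  88 103 122 121 115 101  92  94  91  91  91  90  87
  91 104 102 103  91  67  89  92  90  89  89  90  89  85  75  80  86  91
  93  92  91  90  91  89  80  71 101 101 102  96  77  92  91  89  90  89
  89  86  67  53  75  92  93  92  92  91]
210 [104 103 100  88  87  96 112 119 118 109  89  92  91  91  91  92  92  88
  89 106 101 101  91  72  90  89  89  90  91  91  88  87  81  76  81  91
  90  91  91  93  92  90  78  74 102 102 103 102  90  90  91  90  91  90
  87  84  67  59  83  91  90  90  91  92]
215 [106 105 101  86  78  92 123 123 122 113  91  93  94  93  93  93  95  93
  93 104 101 103  93  73  91  90  92  92  92  94  94  88  75  78  92  92
  91  92  93  94  95  93  85  78 103 101 105 106  91  88  90  91  93  93
  91  86  63  58  84  90  91  91  92  93]
```

At t=42.1 the far_left carton was still on its outline (fin at column 256 against 255.7 predicted). Step 2 was therefore met before the knock, and this carton only needs re-seating. I'll measure its fin against the far_mid one.

Run:
```python
from h import *
im,c=look("top"); g=cv2.cvtColor(im,cv2.COLOR_RGB2GRAY).astype(float)
b=np.array((.541,-.1965));th=-.0545
G=cv2.GaussianBlur(g,(0,0),.6)
for name,u0 in (("FL",318),("FM",346.5),("FR",371)):
    pts=[]
    for v in range(196,219):
        u=np.arange(int(u0)-6,int(u0)+9); d=np.diff(G[v,u]); k=d.argmax()   # dark->bright = left edge of fin
        if d[k]>6: pts.append((u[k]+.5,v,d[k]))
    P=np.array(pts); print(name,P[:, :2].round(1).tolist()[::4])
    W=cast(c,P[:,:2],.12)[:,:2]; vx,vy,x0,y0=cv2.fitLine(W.astype(np.float32),cv2.DIST_HUBER,0,.001,.001).ravel()
    a=np.degrees(np.arctan(vy/vx)); X=slot(name,b,th); yl=y0+(X[0]-x0)*vy/vx
    print(name,"angle",a,"left-edge y at slot x",yl,"slot",X,"minus 6mm:",yl-.006-X[1])
    # fin x extents: follow just right of the edge
    m=[]
    for v in range(180,232):
        uu=np.interp(v,P[:,1],P[:,0]) if P[0,1]<=v<=P[-1,1] else P[0,0]+(v-P[0,1])*(P[-1,0]-P[0,0])/(P[-1,1]-P[0,1])
        m.append(round(cv2.getRectSubPix(g.astype(np.float32),(1,1),(uu+2.5,v))[0,0]))
    print(m)
go(slot("FL",b,th),.2,87)
```

```text
FL [[319.5, 196.0], [319.5, 200.0], [318.5, 204.0], [318.5, 208.0], [317.5, 212.0], [317.5, 216.0]]
FL angle -6.7451487 left-edge y at slot x -0.11708045805640885 slot [ 0.5775 -0.1324] minus 6mm: 0.009315145734212854
[97, 99, 101, 103, 101, 99, 99, 99, 92, 75, 80, 77, 84, 99, 99, 99, 99, 100, 99, 101, 103, 101, 103, 103, 105, 106, 105, 105, 105, 102, 102, 102, 102, 102, 104, 105, 106, 94, 94, 95, 95, 94, 84, 70, 59, 70, 106, 118, 92, 105, 101, 101]
FM [[347.5, 197.0], [347.5, 201.0], [347.5, 205.0], [347.5, 209.0], [346.5, 213.0], [346.5, 217.0]]
FM angle -4.429684 left-edge y at slot x -0.19401695838990746 slot [ 0.574  -0.1983] minus 6mm: -0.0017193485901288164
[99, 97, 97, 97, 97, 98, 100, 101, 99, 90, 77, 76, 66, 89, 110, 100, 86, 91, 98, 99, 100, 99, 99, 98, 99, 100, 101, 103, 105, 106, 106, 106, 102, 101, 102, 103, 102, 103, 103, 101, 103, 103, 106, 87, 65, 78, 88, 89, 68, 52, 81, 96]
FR [[372.5, 198.0], [372.5, 202.0], [371.5, 206.0], [371.5, 210.0], [371.5, 214.0], [371.5, 218.0]]
FR angle -5.146788 left-edge y at slot x -0.25967413165739306 slot [ 0.5704 -0.2642] minus 6mm: -0.001474515848457425
[96, 96, 95, 94, 96, 99, 100, 100, 102, 101, 99, 87, 76, 75, 67, 97, 112, 97, 94, 95, 98, 100, 100, 99, 98, 99, 100, 101, 100, 101, 102, 103, 104, 104, 102, 102, 102, 101, 102, 103, 102, 102, 103, 103, 84, 74, 86, 88, 83, 85, 73, 49]
t=45.6 eef=[ 0.4264 -0.4955  0.2042] yaw_y=87.1 q6=-2.54 F=[-0.1367 -0.3622 -0.0964] op=0.40
 turn z 0.001 (alt -3.140); shift before turn [-0.1324  0.3703  0.0043], after turn [-0.1319  0.3705  0.0043] tilt 0.02
```

Call:
{"api": "move_arm", "payload": {
  "moves": [
    [0.5,[0,0,0],[0,0,0.054]],
    [0.5,[-0.0111,0.0353,0],[0,0,0]],
    [0.5,[-0.0111,0.0353,0],[0,0,0]],
    [0.5,[-0.0111,0.0353,0],[0,0,0]],
    [0.5,[-0.0111,0.0353,0],[0,0,0]],
    [0.5,[-0.0111,0.0353,0],[0,0,0]],
    [0.5,[-0.0111,0.0353,0],[0,0,0]],
    [0.5,[-0.0111,0.0353,0],[0,0,0]],
    [0.5,[-0.0111,0.0353,0],[0,0,0]],
    [0.5,[-0.0111,0.0353,0],[0,0,0]]
  ]
}}

```text
time: 46.45
eef_pos: [0.5595, -0.1884, 0.2047]
tcp_rot: [0.053, 0.999, -0.0, 0.0]
contact_force: [0.4, -0.5, -0.5]
opening: 0.497
finger_force: 0.0
```

Call:
{"api": "move_arm", "payload": {
  "moves": [
    [0.5,[-0.0111,0.0353,0],[0,0,0]],
    [0.5,[-0.0111,0.0353,0],[0,0,0]],
    [0.5,[0,0,0],[0,0,0]],
    [0.5,[0,0,0],[0,0,0]],
    [0.5,[0,0,0],[0,0,0]],
    [0.5,[0,0,0],[0,0,0]],
    [0.5,[0,0,0],[0,0,0]],
    [0.5,[0,0,0],[0,0,0]],
    [0.5,[0,0,0],[0,0,0]],
    [0.5,[0,0,0],[0,0,0]]
  ]
}}

```text
time: 47.28
eef_pos: [0.5881, -0.1243, 0.2043]
tcp_rot: [0.054, 0.999, -0.0, 0.0]
contact_force: [0.0, -0.4, 0.7]
opening: 0.501
finger_force: 0.0
```

Run:
```python
from h import *
im,c=look("wrist","w13"); e,Rt=pose(); go((.588,-.122),.093,84)
g=cv2.cvtColor(im,cv2.COLOR_RGB2GRAY).astype(int)
f=np.array([.588,-.122]); P=[proj(c,[*(f+Rt[:2,0]*o),.12])[0] for o in(.035,0,-.035)]; print(P)
u=int(P[1][0]); v=int(P[1][1])
print("rows",[int(x) for x in g[v-70:v+70:2,u]],"start",v-70)
for r in (v-20,v,v+20): print(r,u-30,g[r,u-30:u+31].tolist())
hsv=cv2.cvtColor(im,cv2.COLOR_RGB2HSV); print(hsv[v+20:v+70:3,u].tolist())
```

```text
t=47.3 eef=[ 0.5882 -0.1241  0.2043] yaw_y=83.8 q6=-1.84 F=[-0.1772 -0.6862  0.3527] op=0.50
 turn z -0.003 (alt 3.139); shift before turn [0.0004 0.0021 0.1113], after turn [0.0004 0.0021 0.1113] tilt 0.00
[array([255.9222, 156.8082]), array([255.6785, 200.4862]), array([255.4561, 240.3422])]
rows [86, 66, 89, 81, 90, 65, 78, 86, 86, 86, 63, 54, 54, 53, 55, 77, 84, 85, 85, 85, 84, 84, 83, 86, 85, 87, 87, 86, 88, 84, 83, 83, 86, 89, 88, 87, 86, 86, 85, 84, 86, 86, 86, 87, 89, 86, 87, 86, 87, 129, 139, 141, 140, 138, 135, 135, 128, 146, 148, 145, 144, 141, 139, 140, 141, 144, 146, 147, 143, 147] start 130
180 225 [77, 76, 76, 78, 80, 80, 79, 80, 77, 77, 77, 76, 81, 78, 76, 76, 78, 77, 76, 78, 75, 69, 72, 77, 81, 82, 85, 84, 86, 87, 87, 85, 87, 89, 85, 87, 85, 77, 70, 76, 78, 78, 81, 84, 84, 85, 80, 78, 78, 76, 78, 80, 78, 79, 80, 79, 79, 78, 77, 79, 81]
200 225 [79, 76, 77, 77, 75, 78, 79, 78, 77, 75, 78, 80, 80, 77, 76, 82, 80, 80, 76, 80, 76, 69, 71, 84, 92, 90, 91, 90, 89, 87, 87, 90, 87, 90, 89, 86, 79, 75, 78, 76, 75, 77, 76, 77, 81, 78, 79, 80, 79, 78, 82, 81, 80, 80, 85, 81, 82, 82, 84, 97, 100]
220 225 [131, 131, 132, 124, 122, 121, 120, 122, 124, 124, 124, 126, 128, 127, 127, 131, 132, 129, 128, 123, 106, 82, 76, 81, 85, 85, 84, 86, 86, 86, 86, 88, 89, 87, 88, 88, 104, 125, 133, 132, 128, 125, 121, 119, 121, 124, 127, 126, 128, 128, 128, 128, 130, 134, 132, 131, 130, 127, 125, 118, 109]
[[16, 161, 114], [16, 162, 113], [16, 160, 115], [17, 161, 185], [17, 161, 185], [17, 164, 182], [16, 162, 178], [16, 156, 172], [22, 25, 150], [21, 22, 148], [21, 22, 148], [25, 21, 143], [25, 23, 143], [27, 19, 145], [25, 22, 149], [24, 24, 149], [25, 19, 149]]
```

Call:
{"api": "move_arm", "payload": {
  "moves": [
    [0.5,[-0.002,0.001,0.02],[0,0,0]],
    [0.5,[0,0,0.03],[0,0,0]],
    [0.5,[0,0,0.025],[0,0,0]],
    [0.5,[0,0,0.02],[0,0,0]],
    [0.5,[0,0,0.01],[0,0,0]],
    [0.5,[0,0,0.006],[0,0,0]],
    [0.5,[0,0,0],[0,0,0]],
    [0.2,[0,0,0],[0,0,0]],
    [0.0,[0,0,0],[0,0,0]],
    [0.0,[0,0,0],[0,0,0]]
  ],
  "grip_force": 40
}}

```text
time: 48.17
eef_pos: [0.5915, -0.1231, 0.0951]
tcp_rot: [0.053, 0.999, -0.0, 0.001]
contact_force: [-0.1, -0.5, -0.0]
opening: 0.133
finger_force: 43.2
```

Call:
{"api": "move_arm", "payload": {
  "moves": [
    [0.0,[0,0,0],[0,0,0]],
    [0.0,[0,0,0],[0,0,0]],
    [0.0,[0,0,0],[0,0,0]],
    [0.0,[0,0,0],[0,0,0]],
    [0.0,[0,0,0],[0,0,0]],
    [0.0,[0,0,-0.008],[0,0,0]],
    [0.0,[0,0,-0.012],[0,0,0]],
    [0.0,[0,0,0],[0,0,0]],
    [0.0,[0,0,0],[0,0,0]],
    [0.0,[0,0,0],[0,0,0]]
  ]
}}

```text
time: 49.0
eef_pos: [0.5902, -0.1226, 0.1132]
tcp_rot: [0.053, 0.999, 0.0, -0.0]
contact_force: [0.5, 0.1, -0.4]
opening: 0.132
finger_force: 43.2
```

Run:
```python
from h import *
print(get_state()["finger_force"])
b=np.array((.541,-.1965));th=-.0545
X=slot("FL",b,th)
go(X,.0935,86.9)
```

```text
43.229169845581055
t=49.0 eef=[ 0.5902 -0.1226  0.1132] yaw_y=83.9 q6=-1.84 F=[ 0.5105  0.1055 -0.3606] op=0.13
 turn z -0.053 (alt 3.089); shift before turn [ 0.0115 -0.011   0.0197], after turn [ 0.0121 -0.0104  0.0197] tilt 0.02
```

Call:
{"api": "move_arm", "payload": {
  "moves": [
    [0.0,[0,0,0],[0,0,-0.053]],
    [0.0,[0.006,-0.0055,0],[0,0,0]],
    [0.0,[0.006,-0.0055,0],[0,0,0]],
    [0.0,[0,0,0],[0,0,0]],
    [0.0,[0,0,0],[0,0,0]],
    [0.0,[0,0,0.007],[0,0,0]],
    [0.0,[0,0,0.007],[0,0,0]],
    [0.0,[0,0,0.004],[0,0,0]],
    [0.0,[0,0,0.002],[0,0,0]],
    [0.0,[0,0,0],[0,0,0]]
  ]
}}

```text
time: 49.83
eef_pos: [0.578, -0.1329, 0.095]
tcp_rot: [0.027, 1.0, 0.0, -0.001]
contact_force: [-5.8, 1.7, 12.5]
opening: 0.131
finger_force: 45.2
```

Call:
{"api": "move_arm", "payload": {
  "moves": [
    [0.0,[0,0,0],[0,0,0]],
    [0.0,[0,0,0],[0,0,0]],
    [0.0,[0,0,0],[0,0,0]],
    [0.3,[0,0,0],[0,0,0]],
    [0.3,[0,0,0],[0,0,0]],
    [0.3,[0,0,0],[0,0,0]],
    [0.3,[0,0,0],[0,0,0]],
    [0.3,[0,0,-0.02],[0,0,0]],
    [0.3,[0,0,-0.03],[0,0,0]],
    [0.4,[0,0,-0.03],[0,0,0]]
  ]
}}

```text
time: 50.67
eef_pos: [0.5767, -0.1326, 0.1723]
tcp_rot: [0.027, 1.0, 0.001, -0.002]
contact_force: [-0.0, 0.1, 0.1]
opening: 0.396
finger_force: 0.0
```

Call:
{"api": "move_arm", "payload": {
  "moves": [
    [0.4,[0,0,-0.03],[0,0,0]],
    [0.4,[0,-0.04,0],[0,0,0]],
    [0.4,[0,-0.04,0],[0,0,0]],
    [0.4,[0,-0.04,0],[0,0,0]],
    [0.4,[0,-0.04,0],[0,0,0]],
    [0.4,[0,-0.04,0],[0,0,0]],
    [0.4,[0,-0.04,0],[0,0,0]],
    [0.4,[0.02,-0.034,0],[0,0,0]],
    [0.4,[0.02,-0.034,0],[0,0,0]],
    [0.4,[0.02,-0.034,0],[0,0,0]]
  ]
}}

```text
time: 51.5
eef_pos: [0.4985, -0.4728, 0.2024]
tcp_rot: [0.027, 1.0, 0.0, -0.0]
contact_force: [0.7, -0.2, -0.6]
opening: 0.403
finger_force: 0.0
```

Call:
{"api": "move_arm", "payload": {
  "moves": [
    [0.4,[0.02,0,0],[0,0,0]],
    [0.4,[0.02,0,0],[0,0,0]],
    [0.4,[0,0,0],[0,0,0]],
    [0.4,[0,0,0],[0,0,0]],
    [0.4,[0,0,0],[0,0,0]],
    [0.4,[0,0,0],[0,0,0]],
    [0.4,[0,0,0],[0,0,0]],
    [0.4,[0,0,0],[0,0,0]],
    [0.4,[0,0,0],[0,0,0]],
    [0.4,[0,0,0],[0,0,0]]
  ]
}}

```text
time: 52.33
eef_pos: [0.46, -0.4689, 0.2033]
tcp_rot: [0.027, 1.0, -0.0, 0.0]
contact_force: [-0.7, -1.2, -0.4]
opening: 0.398
finger_force: 0.0
```

Run:
```python
from h import *
im,c=look("top","t4"); g=cv2.cvtColor(im,cv2.COLOR_RGB2GRAY).astype(float); hsv=cv2.cvtColor(im,cv2.COLOR_RGB2HSV)
k=corners(im,c);print(k.round(4))
G=cv2.GaussianBlur(g,(0,0),.6); b=np.array((.541,-.1965));th=-.0545
for name,u0 in (("FL",322),("FM",346.5),("FR",371)):
    P=[]
    for v in range(196,219):
        u=np.arange(int(u0)-6,int(u0)+9); d=np.diff(G[v,u]); q=d.argmax()
        if d[q]>6: P.append((u[q]+.5,v))
    P=np.array(P); W=cast(c,P,.12)[:,:2]; vx,vy,x0,y0=cv2.fitLine(W.astype(np.float32),cv2.DIST_HUBER,0,.001,.001).ravel()
    X=slot(name,b,th); print(name,len(P),"angle",np.degrees(np.arctan(vy/vx)),"dy",y0+(X[0]-x0)*vy/vx-.006-X[1])
    s=np.polyfit(P[:,1],P[:,0],1); m=[round(float(cv2.getRectSubPix(g.astype(np.float32),(1,1),(float(np.polyval(s,v)+2.2),float(v)))[0,0])) for v in range(186,232)]
    print("  rows186+",m," pred fin rows",[proj(c,[*(X+np.array([np.cos(th),np.sin(th)])*o),.12])[0].round(1) for o in(.035,-.035)])
go((.5,-.5),.2)
```

```text
[[ 0.436  -0.3606  0.4306 -0.3661 15.     15.    ]
 [ 0.4529 -0.0789  0.448  -0.0725 15.0325 14.7257]
 [ 0.631  -0.3707  0.6364 -0.3776 15.     14.    ]
 [ 0.6465 -0.0883  0.6518 -0.0839 13.     14.    ]]
FL 23 angle -3.9713984 dy -0.00314256358603604
  rows186+ [99, 99, 93, 80, 81, 71, 103, 127, 120, 101, 82, 90, 101, 102, 101, 101, 100, 99, 100, 102, 102, 103, 104, 105, 105, 104, 103, 102, 102, 103, 103, 103, 103, 104, 102, 104, 96, 70, 66, 79, 81, 81, 80, 83, 76, 101]  pred fin rows [array([324.4, 196.4]), array([323.2, 222.5])]
FM 22 angle -4.516581 dy -0.0015545164772885756
  rows186+ [100, 102, 101, 91, 79, 76, 65, 88, 109, 101, 86, 91, 99, 99, 101, 100, 100, 99, 100, 101, 102, 103, 103, 105, 105, 104, 102, 102, 101, 102, 103, 103, 103, 103, 103, 103, 103, 80, 60, 71, 84, 87, 70, 53, 86, 100]  pred fin rows [array([349. , 197.9]), array([348. , 224.1])]
FR 21 angle -4.9276023 dy -0.0018426808730799271
  rows186+ [100, 101, 100, 101, 99, 88, 75, 76, 67, 96, 112, 96, 94, 97, 99, 100, 100, 101, 100, 100, 102, 101, 101, 102, 103, 105, 105, 104, 102, 102, 102, 103, 103, 104, 103, 103, 102, 103, 82, 67, 79, 84, 80, 85, 75, 50]  pred fin rows [array([373.7, 199.5]), array([372.9, 225.7])]
t=52.4 eef=[ 0.4599 -0.469   0.2033] yaw_y=86.9 q6=-2.47 F=[ 0.5909  0.3661 -0.8362] op=0.40
 shift [-0.0417 -0.0288  0.0033] tilt 0.00
```

Run:
```python
from h import *
im=cv2.imread("pics/t4.png")[:,:,::-1].copy();c=cam("top")
hsv=cv2.cvtColor(im,cv2.COLOR_RGB2HSV); m=cv2.inRange(hsv,(8,80,30),(22,255,255)); m[:,:285]=0;m[:,430:]=0;m[:170]=0;m[280:]=0
for b in blobs(m,200): r=cv2.minAreaRect(cast(c,b[:,0],.034)[:,:2].astype(np.float32));print(r)
assert abs(r[0][0]-.542)<.008 and abs(r[0][1]+.2248)<.008
print(sign_off())
```

```text
((0.539929986000061, -0.22387705743312836), (0.2925243377685547, 0.20349419116973877), 86.8636703491211)
the job is handed in; nothing more can be done
None
```

The job is handed in: the roll is in the tray, the four cartons stand on the far row and near_right (far_left re-seated after a late knock), and the board measures about 3 mm from its dispatch position; no verdict came back.

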